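# Make up a forming kit and a soldering kit for the jewellery class

## Task

Make up two student kits from the stock lying on the jewellery bench. Forming kit, in the dark two-tier case: lift the hinged flap, stand the brass doming block in the well below, shut the flap fully again and lay the wooden ring clamp on top of it, lying flat inside the rim. Soldering kit, in the low plywood tray: lay the charcoal block flat in the long compartment and stand the flux pot in the square one without ever tipping it over; leave the steel bench block and the V-notched bench pin where they lie.

Things in the scene. Friction and masses are not known exactly. Their poses are not given: they have to be found in the camera images.
- doming_block: Brass cube, 40 mm along each edge, about 0.48 kg, with one round cup (26 mm wide) in its top and small round cups on its sides. Origin: centre of its underside, z up, x and y square to its sides.
- ring_clamp: Wooden ring clamp lying on its flat: two pale jaws, steel band round them, thin dark wedge sticking out at the +x end. In all 130 mm long (x -65 to +65), 22 mm high. Jaws: x -65 to +45 mm, 28 mm wide (y); wedge 7 mm wide. Origin: underside, middle of the length, z up. Grip it across y near the origin. Either way round in the case will do.
- charcoal_block: Black charcoal soldering block with a few grey patches on top, 88 mm (x) by 50 mm (y) by 30 mm high. Origin: centre of its underside, z up.
- flux_pot: Round white ceramic pot with a flat metal lid that stays on, standing upright: 46 mm diameter, lid 48 mm, 42 mm high. Origin: centre of its underside, z up.
- case: Dark wooden two-tier case, fixed; outside 146 (x) by 176 mm (y), inside 130 by 160. Origin: centre of underside, z up, front (-x) roughly to the robot. Well floor 5 mm above the bench; shut flap from 49 to 55 mm, its top is the upper tier's floor. Rim 67 mm high at front and sides, far wall (+x) 55. Hinge axis along y at x +65, z +55 mm. Notch in the front rim for the flap's tongue.
- flap (a joint): Angle of the pale flap over the well, rad: 0 shut (flat), grows as its front edge is lifted up and over towards +x of the case; 1.57 upright, stop at 1.8. Its stiff hinge (1 to 2 N at the tongue) keeps it at any angle where it is left. Open, it reaches 225 mm above the bench.
- flap_tongue (a point): Grip point in the flap's tongue (22 mm wide along the case's y, 6 mm thick), which sticks out 32 mm in front of the case. The point is mid-thickness, 160 mm from the hinge axis, 22 mm outside the front wall, 10 mm from the tip; 52 mm above the bench when shut. Pinch it across its width from above (it turns between the fingers as the flap swings) or lift it from below.
- tray: Low plywood tray, fixed to the bench, 200 mm (x) by 84 mm (y), floor 6 mm thick, rim and divider 18 mm high above the bench and 6 mm thick. Origin: centre of its underside, z up. Long compartment, 110 mm (x) by 72 mm (y), centred at x = -39 mm; square compartment, 72 by 72 mm, centred at x = +58 mm; both at y = 0.
- bench_block: Plain flat steel bench block, 50 by 50 by 16 mm high; not wanted, leave it. Origin: centre of its underside.
- bench_pin: Flat wooden bench pin with a V notch in its +x end, 106 mm (x) by 58 mm (y) by 16 mm high; not wanted, leave it. Origin: about its middle, at the underside.

How it is judged:
At the end, for the whole second after the job is handed in: Doming block upright on the well's floor, flap shut (below 0.05 rad), ring clamp flat on the flap inside the rim; charcoal block flat in the long and flux pot upright in the square compartment, within 18 mm of its centre along x and y; heights within 5 mm, tilts below 0.1 rad; all at rest (x of doming_block in the frame of case between -0.048 and 0.048 m and y of doming_block in the frame of case between -0.064 and 0.064 m and z of doming_block in the frame of case between 0 and 0.01 m and angle between each of doming_block, charcoal_block, flux_pot's own z axis and vertical below 0.1 rad and value of joint flap below 0.05 rad and x of ring_clamp in the frame of case between -0.055 and 0.055 m and y of ring_clamp in the frame of case between -0.04 and 0.04 m and z of ring_clamp in the frame of case between 0.05 and 0.06 m and angle between ring_clamp's own z axis and vertical below 0.12 rad and x of charcoal_block in the frame of tray between -0.057 and -0.021 m and y of charcoal_block in the frame of tray between -0.018 and 0.018 m and z of charcoal_block in the frame of tray between 0.001 and 0.011 m and x of flux_pot in the frame of tray between 0.04 and 0.076 m and y of flux_pot in the frame of tray between -0.018 and 0.018 m and z of flux_pot in the frame of tray between 0.001 and 0.011 m and linear speed of each of doming_block, ring_clamp, charcoal_block, flux_pot below 0.02 m/s); the robot touches nothing.
It fails at once if the flux pot is tipped over (tilted more than 0.6 rad) (angle between flux_pot's own z axis and vertical above 0.6 rad).
It fails at once if the bench block is moved by more than 30 mm (distance of bench_block from where it was at the start of the episode above 0.03 m).
It fails at once if the bench pin is moved by more than 30 mm (distance of bench_pin from where it was at the start of the episode above 0.03 m).
It also fails if it takes over 115 s, if anything falls off the work surface, if the arm or the gripper's body presses on something with over 40 N, if the wrist force passes 120 N, or if a joint passes its speed limit or range.

## Robot

A 6-joint arm with a two-finger parallel gripper is mounted at the origin on the work surface. World frame = base frame: x ahead of the robot, y to its left, z up, the work surface at z = 0. Lengths are in m, angles in rad, forces in N, time in s.
With the tool pointing down it reaches from about 0.3 to 0.825 m from the base axis. Payload 5.4 kg.
Tool frame: the origin (TCP) lies midway between the tips of the shut fingers; the grasp point (between the pads) lies 19 mm behind it; y points along the fingers, z is the direction in which the jaws open and shut, and the axes are right-handed (so a half turn about y gives the same grasp; the last joint's range is limited). The gripper opens to 92 mm and grips with 3 to 60 N. Pads are 20 mm wide; open, the fingers measure 128 mm over their backs; the gripper's body (75 mm by 189 mm) begins 69 mm behind the grasp point.
Start: joints at [-1.556, 0.158, 1.597, -0, 1.386, -0.21], TCP at [0.128, -0.561, 0.215] pointing down, gripper open.
Joint ranges: [-2.91, 2.91], [-0.94, 2.29], [0.18, 2.7], [-1.29, 4.43], [0.17, 2.64], [-3, 3]. Speed limits (rad/s): [2.57, 2.57, 3.14, 3.14, 3.14, 3.14].

## Interface

Orientations are given as a unit quaternion [x, y, z, w].
In Python, from rig import read_state, camera, calibration, order gives the robot as it stands. The module is installed in compiled form; this text tells all that it offers.
- The arm moves only by the tool play_rows, never from a script. Its argument "targets" is a list of rows, each a list of 3 entries, a list of its own where there are three numbers: the turn, a rotation vector about the tool's x, y, z in rad, then the shift along the tool's x, y, z in cm, then the opening, from -1 (shut) to 1 (fully open). A call has 1 to 10 rows; each row is the pose to reach, as a shift and turn from the pose commanded when the call began, along the tool's axes at that moment; what a row does not reach only later rows make up. A row lasts 1/10 s, in which the tool goes at most 50 mm and 8.59 degrees, less where a joint would pass 70% of its speed; a pose out of reach is approached as far as the arm can. A call with a gripper value outside its range is refused whole. The fingers move at their own pace and stop on an object; the grip force is fixed at half the most. Time passes only in rows, so rows that repeat a pose let the fingers close. It gives the time, the measured TCP pose, the force and the opening at its end, in the units of the state.
- read_state(): the state, without advancing time (a new reading comes with each control period).
- camera(name): name is "side" or "top"; returns the picture (420x560x3 uint8, red, green, blue); there is no depth.
- calibration(name): a dict with "fov_y" (degrees; the focal length in pixels is half the picture's height over the tangent of half this angle, whatever the lens; pixels are square), "cx", "cy" (the principal point, pixels), "k1" (the pictures are not rectified: a ray, as slopes to the right and down, at radius r is drawn at 1 + k1 r^2 times it, then the intrinsics apply), "position" and "orientation" of the camera in the world. Camera axes: x right, y down, z forward; pixel columns grow to the right and rows downward; lengths in m; the calibration is good to about 2 mm. A picture is of the moment at which its call begins. calibration takes no time and is no camera call.
- order.close_job(): hands the job in, once; it reports no verdict.
The state is a dict: "t": time; "joints": joint angles; "dq": joint speeds; "joint_efforts": joint torques, N m; "position": TCP position; "tcp_rot": TCP orientation; "ft_force": force on the tool from outside, world axes, zero at the start; "torque": the same for the moment, N m; "opening": finger opening in m.
Only numpy, scipy, OpenCV 4.12 (cv2) and the standard library are available. Lean on these libraries where they do the work, as an engineer would, in place of code of your own. Each camera call takes 0.05 s, during which the arm holds its last target. There are 200 camera calls.

## Working session

There is one attempt and no reset: what is moved stays moved. The work goes in short steps, Python scripts to look and compute and a tool call to move; the robot and the scene stay as the last step left them, time stands still between calls to the robot, and variables do not carry over. Pictures are saved under pics/ and viewed, about 12 in all and at most 16, crops included, and the job is handed in when it is done.

Besides the shell and the picture viewer there is one more tool, called after "Request:" as a command line: name --argument value ..., lists and objects as JSON in quotes. play_rows: Moves the arm, as the interface text tells. Its arguments: {"type":"object","properties":{"targets":{"type":"array"}},"required":["targets"]}

```bash
mkdir -p pics; python3 - <<'E'
from rig import *
import cv2
for n in("top","side"):
    cv2.imwrite(f"pics/{n}0.png",camera(n)[:,:,::-1]); print(n,calibration(n))
print(read_state())
E
```

```text
top {'fov_y': 56.90841204784078, 'cx': 275.9887743740993, 'cy': 209.69173681154194, 'k1': 0.021645809252565446, 'position': array([ 0.32617309, -0.00693685,  1.03145361]), 'orientation': array([-0.69802948,  0.71048044, -0.07149249,  0.05349039])}
side {'fov_y': 45.43302974873626, 'cx': 280.2650660053809, 'cy': 213.03888377919435, 'k1': 0.030967696022726386, 'position': array([-0.06087856,  0.63652651,  0.70171697]), 'orientation': array([-0.32189359,  0.83430601, -0.42146545,  0.15061501])}
{'t': 0.1, 'joints': array([-1.55608323e+00,  1.58997193e-01,  1.59808361e+00, -3.91253936e-05,
        1.38621215e+00, -2.10097467e-01]), 'dq': array([ 0.00071075, -0.00240732, -0.00370698,  0.00053852, -0.00233887,
        0.00076406]), 'joint_efforts': array([ 6.23392111e-05, -3.86500669e+01, -3.22961354e+01,  7.03570456e-02,
        3.39282362e-02, -4.39142593e-05]), 'position': array([ 0.12813994, -0.55996098,  0.21372248]), 'tcp_rot': array([-0.07927267,  0.70324342, -0.70204421,  0.07936287]), 'ft_force': array([ 0.28066303,  0.14737591, -0.3310916 ]), 'torque': array([0.01554051, 0.00178721, 0.0507841 ]), 'opening': 0.09188659742570865}
```

View pics/top0.png

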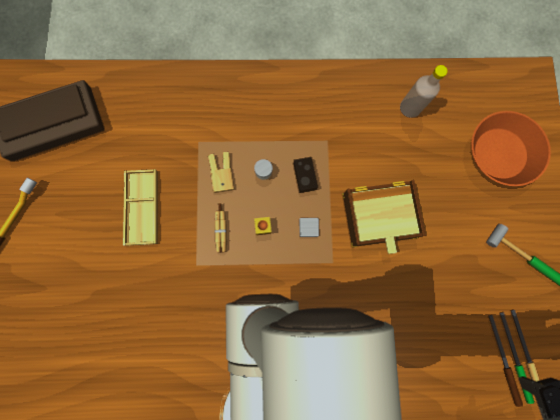

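View pics/side0.png

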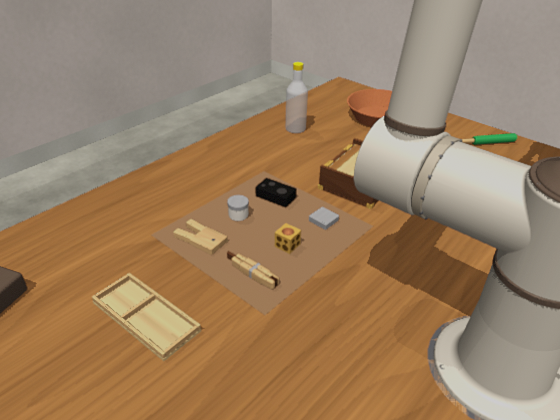

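The top view shows the tray at (141,207), clamp (221,229), doming block (262,226), flux pot (263,168), charcoal (305,175), bench block (309,227), pin (221,172) and case (387,213) with its tongue at (391,245). Next I'll zoom in and take contours.

```bash
cat > h.py <<'E'
import numpy as np, cv2
from rig import *
from scipy.spatial.transform import Rotation as R
def cam(n):
    c=calibration(n); f=210/np.tan(np.radians(c["fov_y"]/2))
    return c,f,R.from_quat(c["orientation"])
def px2w(n,p,z):
    c,f,r=cam(n); d=(np.array(p,float)-[c["cx"],c["cy"]])/f; u=d.copy()
    for _ in range(20): u=d/(1+c["k1"]*(u@u))
    v=r.apply([u[0],u[1],1]); return c["position"]+v*(z-c["position"][2])/v[2]
def w2px(n,P):
    c,f,r=cam(n); q=r.inv().apply(np.array(P)-c["position"]); u=q[...,:2]/q[...,2:]
    return u*(1+c["k1"]*(u**2).sum(-1,keepdims=True))*f+[c["cx"],c["cy"]]
def st():
    s=read_state(); return s["t"],s["position"],R.from_quat(s["tcp_rot"]),s
def snap(n,name,box=None,k=1):
    im=camera(n)[:,:,::-1].copy(); o=im
    if box: x0,y0,x1,y1=box; o=cv2.resize(im[y0:y1,x0:x1],None,fx=k,fy=k,interpolation=cv2.INTER_CUBIC)
    cv2.imwrite(f"pics/{name}.png",o); return im
E
python3 - <<'E'
from h import *
im=cv2.imread("pics/top0.png")
cv2.imwrite("pics/c1.png",cv2.resize(im[140:260,200:435],None,fx=3.4,fy=3.4,interpolation=cv2.INTER_CUBIC))
lab=cv2.cvtColor(im,cv2.COLOR_BGR2LAB).astype(int); hsv=cv2.cvtColor(im,cv2.COLOR_BGR2HSV).astype(int)
for n,p in dict(mat=(280,200),flux=(263,168),bb=(309,227),dom=(262,219),clamp=(218,240),tray=(140,220),flap=(385,215),table=(170,300)).items(): print(n,hsv[p[1],p[0]])
# mat-relative segmentation
sub=(slice(143,262),slice(199,330)); m=np.zeros(im.shape[:2],np.uint8)
mat=lab[200,280]; m[sub]=(np.abs(lab[sub]-mat).sum(-1)>40)*255
cs,_=cv2.findContours(m,cv2.RETR_EXTERNAL,cv2.CHAIN_APPROX_NONE)
for c in cs:
    if cv2.contourArea(c)>60: print(cv2.minAreaRect(c),cv2.contourArea(c))
# pale areas
for nm,(x0,y0,x1,y1) in dict(tray=(115,160,165,255),case=(340,175,430,260)).items():
    m=np.zeros(im.shape[:2],np.uint8); s=(slice(y0,y1),slice(x0,x1)); h=hsv[s]
    m[s]=((h[...,0]>20)&(h[...,0]<40)&(h[...,2]>110))*255
    cs,_=cv2.findContours(m,cv2.RETR_EXTERNAL,cv2.CHAIN_APPROX_NONE)
    for c in cs:
        if cv2.contourArea(c)>60: r=cv2.minAreaRect(c); print(nm,r,cv2.boxPoints(r).round(1).tolist())
E
```

```text
mat [ 16 143 161]
flux [ 70   9 173]
bb [ 78   8 166]
dom [ 26 197 198]
clamp [ 22 140 199]
tray [ 25 125 198]
flap [ 26 124 198]
table [ 15 201 156]
((309.0, 227.0), (18.0, 20.0), 90.0) 325.5
((265.52972412109375, 225.29702758789062), (17.413150787353516, 22.28883171081543), 84.2894058227539) 323.0
((222.0, 227.5), (14.0, 49.0), 0.0) 341.5
((265.4000244140625, 170.20001220703125), (24.149534225463867, 19.677398681640625), 26.56505012512207) 358.0
((306.0384826660156, 174.19232177734375), (34.51643753051758, 22.749473571777344), 78.69007110595703) 708.5
((221.91610717773438, 171.8087158203125), (38.87202835083008, 23.484418869018555), 81.57302856445312) 699.5
tray ((139.0, 207.0), (32.0, 76.0), 0.0) [[123.0, 245.0], [123.0, 169.0], [155.0, 169.0], [155.0, 245.0]]
case ((386.9324035644531, 224.59457397460938), (57.704044342041016, 60.49882888793945), 80.53767395019531) [[352.3999938964844, 201.10000610351562], [412.0, 191.1999969482422], [421.5, 248.10000610351562], [361.79998779296875, 258.0]]
```

View pics/c1.png

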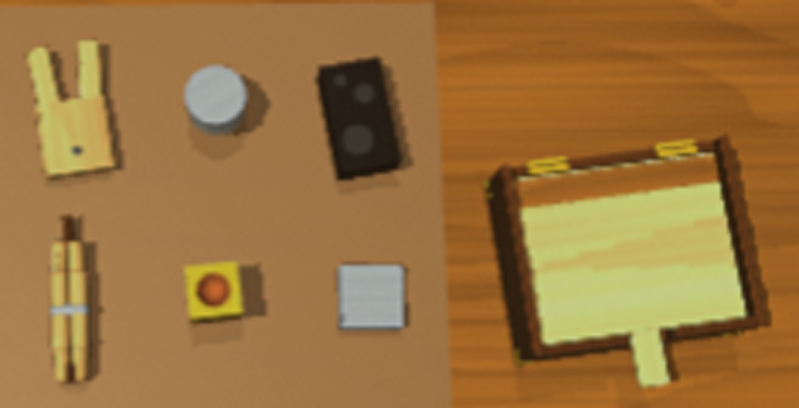

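```bash
python3 - <<'E'
from h import *
im=cv2.imread("pics/top0.png"); hsv=cv2.cvtColor(im,cv2.COLOR_BGR2HSV).astype(int)
H,S,V=hsv[...,0],hsv[...,1],hsv[...,2]
def cont(mask,box):
    m=np.zeros(im.shape[:2],np.uint8); x0,y0,x1,y1=box; m[y0:y1,x0:x1]=mask[y0:y1,x0:x1]*255
    c=max(cv2.findContours(m,cv2.RETR_EXTERNAL,cv2.CHAIN_APPROX_NONE)[0],key=cv2.contourArea); return c[:,0,:].astype(float)
def rect(nm,mask,box,z):
    c=cont(mask,box); P=np.array([px2w("top",p,z)[:2] for p in c],np.float32)
    # grow half a pixel is ignored
    r=cv2.minAreaRect(P); print(nm,np.round(r[0],4),"size mm",np.round(np.array(r[1])*1e3,1),"ang",round(r[2],1))
rect("charcoal",V<75,(285,150,325,200),.03)
rect("doming",(S>170)&(V>150)&(H>18),(250,212,275,240),.04)
rect("clampjaw",(H>17)&(V>175),(210,205,232,258),.022)
rect("flux",(S<45)&(V>120),(250,155,275,185),.042)
rect("bb",(S<45)&(V>120),(295,215,325,240),.016)
rect("tray",(H>20)&(H<40)&(V>110),(115,160,165,255),.018)
rect("traydark",(S<200)&(V>20)&((H>19)|(V<90)),(115,160,165,255),.018)
C=lambda p:(np.array(p)+.5)/3.4-.5+[200,140]
for nm,p,z in [("tip1",(640,386),.055),("tip2",(671,382),.055),("flapL",(541,345),.055),("flapR",(747,316),.055),
 ("frontL",(522,360),.067),("frontR",(770,324),.067),("backL",(512,167),.055),("backR",(722,138),.055),
 ("ch1",(318,70),.03),("ch2",(379,58),.03),("ch3",(402,163),.03),("ch4",(340,179),.03),
 ("wedge",(68,216),.011),("clampback",(70,381),.015)]:
    print(nm,np.round(px2w("top",C(p),z),4))
cv2.imwrite("pics/c2.png",np.hstack([cv2.resize(im[160:255,112:170],None,fx=6,fy=6,interpolation=cv2.INTER_CUBIC),
 cv2.resize(cv2.imread("pics/side0.png")[265:360,85:210],None,fx=3,fy=6,interpolation=cv2.INTER_CUBIC)]))
E
```

```text
charcoal [ 0.5994 -0.1143] size mm [91.9 52.1] ang 9.5
doming [0.4644 0.0018] size mm [39.4 40.1] ang 5.5
clampjaw [0.4264 0.114 ] size mm [52.2 23.4] ang 0.2
flux [ 0.6155 -0.0032] size mm [44.9 43.8] ang 89.3
bb [ 0.4611 -0.1213] size mm [48.5 45.4] ang 89.0
tray [0.5218 0.3255] size mm [200.2  82.6] ang 2.0
traydark [0.522  0.3208] size mm [200.8  92.6] ang 1.3
tip1 [ 0.3848 -0.3137  0.055 ]
tip2 [ 0.3874 -0.337   0.055 ]
flapL [ 0.4165 -0.2418  0.055 ]
flapR [ 0.4357 -0.3979  0.055 ]
frontL [ 0.4046 -0.2243  0.067 ]
frontR [ 0.4281 -0.4097  0.067 ]
backL [ 0.5528 -0.2275  0.055 ]
backR [ 0.5732 -0.3904  0.055 ]
ch1 [ 0.6395 -0.0832  0.03  ]
ch2 [ 0.6488 -0.1319  0.03  ]
ch3 [ 0.5631 -0.1469  0.03  ]
ch4 [ 0.551 -0.098  0.03 ]
wedge [0.5285 0.1155 0.011 ]
clampback [0.3989 0.1127 0.015 ]
```

View pics/c2.png

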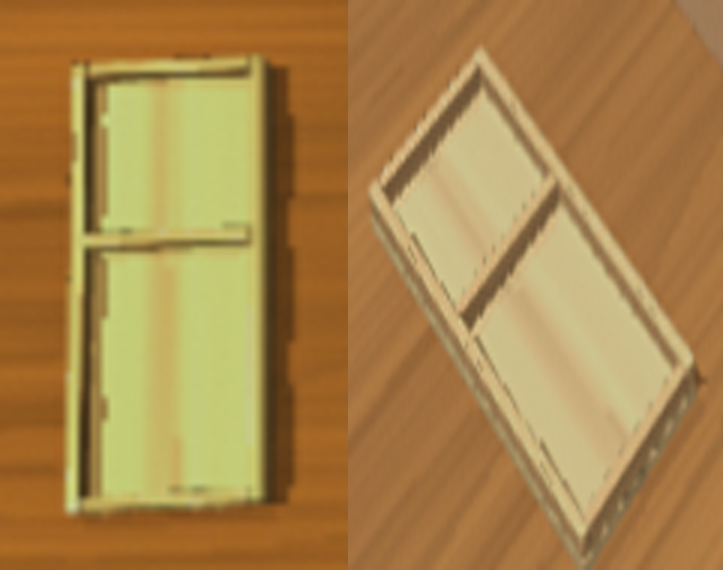

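The tray sits at about (0.522,0.325) with a yaw near 2°. The square compartment is the far one, which fits the contours. Next I'll write a planning helper and plan the approach to the tongue.

```bash
cat >> h.py <<'E'
import json,os
CASE=(np.array([.490,-.313]),np.radians(7.0)); TRAY=(np.array([.522,.325]),np.radians(2.0))
def fr(F,x,y):
    c,s=np.cos(F[1]),np.sin(F[1]); return F[0]+[c*x-s*y,s*x+c*y]
def rot(yaw):   # opening axis z=(-sin,cos,0), finger axis y down
    z=np.array([-np.sin(yaw),np.cos(yaw),0]); y=np.array([0,0,-1.]); return R.from_matrix(np.c_[np.cross(y,z),y,z])
def op(mm): return round(mm/46-1,2)
def plan(wps,save=True,step=45,hold=0):
    """wps: (x,y,z TCP, yaw, opening value, rows) -> rows printed; rows=0: automatic"""
    if os.path.exists("cmd.json"): s=json.load(open("cmd.json")); p0=np.array(s["p"]); q0=R.from_quat(s["q"])
    else: p0=np.array([.128,-.561,.215]); q0=R.from_quat(read_state()["tcp_rot"])
    rows=[]; p,q=p0,q0
    for x,y,z,yaw,g,n in wps:
        P=np.array([x,y,z]); best=min((rot(yaw),rot(yaw+np.pi)),key=lambda r:(q.inv()*r).magnitude()); dv=(q.inv()*best).as_rotvec()
        n=n or max(1,int(np.ceil(max(np.linalg.norm(P-p)*1e3/step,np.degrees(np.linalg.norm(dv))/8))))
        for i in range(1,n+1):
            a=i/n; r=q*R.from_rotvec(dv*a); pp=p+(P-p)*a
            rows.append([(q0.inv()*r).as_rotvec().round(2).tolist(),(q0.inv().apply(pp-p0)*100).round(1).tolist(),g])
        p,q=P,best
    if save:
        t,sh,_=rows[-1]; json.dump(dict(p=list(p0+q0.apply(np.array(sh)/100)),q=list((q0*R.from_rotvec(t)).as_quat())),open("cmd.json","w"))
    print(len(rows),"rows"); print(json.dumps(rows).replace("-0.0,","0,").replace("0.0,","0,").replace(" ",""))
E
python3 - <<'E'
from h import *
t,p,q,s=st(); print(q.as_matrix().round(3))
a=CASE[1]; g=fr(CASE,-.095,0); print(g)
plan([(g[0],g[1],.16,a,.1,0),(*g,.12,a,.1,1)])
E
```

```text
[[-0.975 -0.     0.223]
 [-0.223  0.002 -0.975]
 [-0.    -1.    -0.002]]
[ 0.39570812 -0.32457759]
10 rows
[[[0,0.01,-0.0],[-3.5,0.6,-1.9],0.1],[[0,0.02,-0.0],[-7.0,1.2,-3.8],0.1],[[0,0.03,-0.0],[-10.5,1.8,-5.7],0.1],[[0,0.05,-0.0],[-13.9,2.5,-7.6],0.1],[[0,0.06,-0.0],[-17.4,3.1,-9.5],0.1],[[0,0.07,-0.0],[-20.9,3.7,-11.4],0.1],[[0,0.08,-0.0],[-24.4,4.3,-13.3],0.1],[[0,0.09,-0.0],[-27.9,4.9,-15.2],0.1],[[0,0.1,-0.0],[-31.4,5.5,-17.1],0.1],[[0,0.1,-0.0],[-31.4,9.5,-17.1],0.1]]
```

Request:
play_rows --targets '[[[0,0.01,0],[-3.5,0.6,-1.9],0.1],[[0,0.02,0],[-7.0,1.2,-3.8],0.1],[[0,0.03,0],[-10.5,1.8,-5.7],0.1],[[0,0.05,0],[-13.9,2.5,-7.6],0.1],[[0,0.06,0],[-17.4,3.1,-9.5],0.1],[[0,0.07,0],[-20.9,3.7,-11.4],0.1],[[0,0.08,0],[-24.4,4.3,-13.3],0.1],[[0,0.09,0],[-27.9,4.9,-15.2],0.1],[[0,0.1,0],[-31.4,5.5,-17.1],0.1],[[0,0.1,0],[-31.4,9.5,-17.1],0.1]]'

```text
t: 1.1
position: [0.4012, -0.3237, 0.1232]
tcp_rot: [0.043, -0.703, 0.708, -0.048]
ft_force: [0.2, -1.4, 0.2]
opening: 0.0507
```

```bash
python3 - <<'E'
from h import *
t,p,q,s=st(); print(t,p,json.load(open("cmd.json"))["p"],s["dq"].round(2),s["joints"].round(2),q.as_matrix().round(3))
snap("side","s1",(280,100,480,250),4)
t,p,q,s=st(); print(p,q.as_matrix().round(3)[:,2])
a=CASE[1]; g=fr(CASE,-.095,0)
plan([(*g,.036,a,.1,5),(*g,.036,a,-1,5)],save=False)
E
```

```text
1.1 [ 0.40119117 -0.32370499  0.12315638] [0.39597128061557224, -0.3241425079170276, 0.12038540699545924] [-0.07  0.52  0.41 -0.04 -0.87 -0.06] [-0.91  0.09  1.86  0.    1.18  0.53] [[-0.992  0.007  0.129]
 [-0.129 -0.007 -0.992]
 [-0.006 -1.     0.007]]
[ 0.39559085 -0.31970942  0.11357654] [ 0.128 -0.992 -0.006]
10 rows
[[[0,0,-0.0],[0,1.7,0.0],0.1],[[0,0,-0.0],[0,3.4,0.0],0.1],[[0,0,-0.0],[0,5.1,0.0],0.1],[[0,0,-0.0],[0,6.8,0.0],0.1],[[0,0,-0.0],[0,8.4,0.1],0.1],[[0,0,-0.0],[0,8.4,0.1],-1],[[0,0,-0.0],[0,8.4,0.1],-1],[[0,0,-0.0],[0,8.4,0.1],-1],[[0,0,-0.0],[0,8.4,0.1],-1],[[0,0,-0.0],[0,8.4,0.1],-1]]
```

View pics/s1.png

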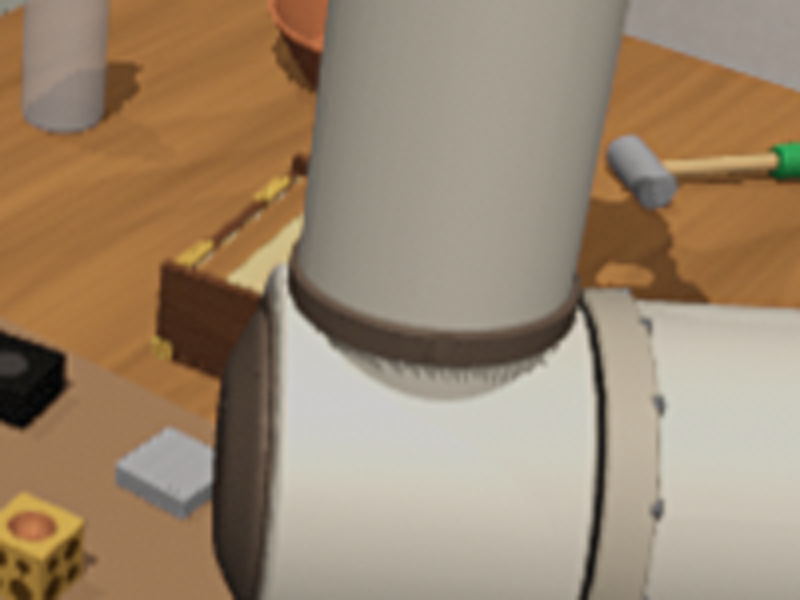

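The arm's upper link hides the tongue in the side view, so I'll descend and check the measured pose before gripping.

Request:
play_rows --targets '[[[0,0,0],[0,0,0],0.1],[[0,0,0],[0,2.5,0],0.1],[[0,0,0],[0,5,0],0.1],[[0,0,0],[0,7,0],0.1],[[0,0,0],[0,8.4,0],0.1],[[0,0,0],[0,8.4,0],0.1],[[0,0,0],[0,8.4,0],0.1],[[0,0,0],[0,8.4,0],0.1]]'

```text
t: 1.95
position: [0.3968, -0.325, 0.0372]
tcp_rot: [0.043, -0.705, 0.707, -0.045]
ft_force: [0.5, -0.2, 0.5]
opening: 0.0502
```

```bash
python3 - <<'E'
from h import *
c=json.load(open("cmd.json")); c["p"][2]-=.084; json.dump(c,open("cmd.json","w"))
im=snap("top","t1",(320,170,440,270),6)
t,p,q,s=st(); print(t,p,c["p"],s["dq"].round(3),s["ft_force"])
E
```

```text
2.0 [ 0.39679973 -0.32489882  0.03706454] [0.39597128061557224, -0.3241425079170276, 0.03638540699545924] [ 0.003  0.002  0.004  0.001 -0.004 -0.001] [ 0.04491448 -0.18062552  0.83942417]
```

View pics/t1.png

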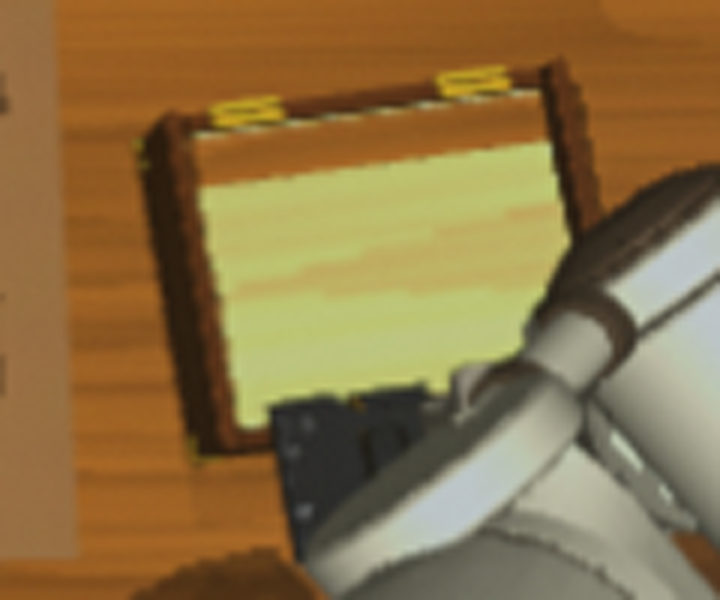

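The TCP settles within 1 mm of the command and the gripper is over the tongue. Closing.

Request:
play_rows --targets '[[[0,0,0],[0,0,0],-1],[[0,0,0],[0,0,0],-1],[[0,0,0],[0,0,0],-1],[[0,0,0],[0,0,0],-1]]'

```text
t: 2.4
position: [0.3959, -0.3217, 0.0354]
tcp_rot: [-0.044, 0.708, -0.704, 0.044]
ft_force: [-0.6, 5.7, 8.7]
opening: 0.0217
```

```bash
python3 - <<'E'
from h import *
a=CASE[1]
def tp(th):
    x=.065-.16*np.cos(th)-.003*np.sin(th); z=.055+.16*np.sin(th)-.003*np.cos(th)-.016
    return (*fr(CASE,x,0),z,a,-1,1)
ths=np.linspace(0,1.66,19)[1:]
plan([tp(t) for t in ths[:9]]+[tp(ths[8])]); plan([tp(t) for t in ths[9:]]+[tp(ths[-1])])
E
```

```text
10 rows
[[[0,0,-0.0],[0,-1.4,0.0],-1],[[0,0,-0.0],[-0.2,-2.9,0.0],-1],[[0,0,-0.0],[-0.5,-4.3,0.0],-1],[[0,0,-0.0],[-0.9,-5.8,0.0],-1],[[0,0,-0.0],[-1.5,-7.1,0.0],-1],[[0,0,-0.0],[-2.2,-8.4,0.0],-1],[[0,0,-0.0],[-3.0,-9.6,0.0],-1],[[0,0,-0.0],[-3.9,-10.8,0.0],-1],[[0,0,-0.0],[-5.0,-11.9,0.0],-1],[[0,0,-0.0],[-5.0,-11.9,0.0],-1]]
10 rows
[[[0,0,-0.0],[-1.1,-0.9,0.0],-1],[[0,0,-0.0],[-2.3,-1.8,0.0],-1],[[0,0,-0.0],[-3.5,-2.5,0.0],-1],[[0,0,-0.0],[-4.9,-3.2,0.0],-1],[[0,0,-0.0],[-6.3,-3.7,0.0],-1],[[0,0,-0.0],[-7.7,-4.0,0.0],-1],[[0,0,-0.0],[-9.2,-4.3,0.1],-1],[[0,0,-0.0],[-10.6,-4.4,0.1],-1],[[0,0,-0.0],[-12.1,-4.3,0.1],-1],[[0,0,-0.0],[-12.1,-4.3,0.1],-1]]
```

Gripped: the opening is 21.7 mm. The tongue sits about 3 mm further to +y than I estimated, so I'll shift the path to match while swinging.

Request:
play_rows --targets '[[[0,0,0],[0,-1.4,-0.3],-1],[[0,0,0],[-0.2,-2.9,-0.3],-1],[[0,0,0],[-0.5,-4.3,-0.3],-1],[[0,0,0],[-0.9,-5.8,-0.3],-1],[[0,0,0],[-1.5,-7.1,-0.3],-1],[[0,0,0],[-2.2,-8.4,-0.3],-1],[[0,0,0],[-3.0,-9.6,-0.3],-1],[[0,0,0],[-3.9,-10.8,-0.3],-1],[[0,0,0],[-5.0,-11.9,-0.3],-1],[[0,0,0],[-5.0,-11.9,-0.3],-1]]'

```text
t: 3.4
position: [0.4468, -0.3153, 0.1565]
tcp_rot: [0.044, -0.705, 0.707, -0.045]
ft_force: [0.1, -4.6, 0.1]
opening: 0.0217
```

Request:
play_rows --targets '[[[0,0,0],[-1.1,-0.9,0],-1],[[0,0,0],[-2.3,-1.8,0],-1],[[0,0,0],[-3.5,-2.5,0],-1],[[0,0,0],[-4.9,-3.2,0],-1],[[0,0,0],[-6.3,-3.7,0],-1],[[0,0,0],[-7.7,-4.0,0],-1],[[0,0,0],[-9.2,-4.3,0],-1],[[0,0,0],[-10.6,-4.4,0],-1],[[0,0,0],[-12.1,-4.3,0],-1],[[0,0,0],[-12.1,-4.3,0],-1]]'

```text
t: 4.4
position: [0.5661, -0.3007, 0.1982]
tcp_rot: [0.044, -0.705, 0.707, -0.044]
ft_force: [-0.1, -5.3, 2.3]
opening: 0.0215
```

```bash
sed -i 's/-.313\])/-.310])/' h.py; python3 - <<'E'
from h import *
c=json.load(open("cmd.json")); q=R.from_quat(c["q"]); c["p"]=list(np.array(c["p"])+q.apply([0,0,-.004])); json.dump(c,open("cmd.json","w"))
t,p,_,s=st(); print(t,p,c["p"],s["ft_force"],s["opening"])
E
```

```text
4.4 [ 0.56607798 -0.30065117  0.19822667] [np.float64(0.5652777655536587), np.float64(-0.30015273922287306), np.float64(0.19841566699620866)] [-0.1497533  -5.29244168  2.30724367] 0.021546541048626713
```

Flap swung to about 1.66 rad. Now release it and go to the doming block.

```bash
sed -i 's/-.310\])/-.311])/' h.py; python3 - <<'E'
from h import *
c=json.load(open("cmd.json"))["p"]; a=CASE[1]
plan([(*c,a,0.0,3),(c[0],c[1],.265,a,.3,2),(.50,-.2,.25,a,.5,3),(.48,-.12,.2,a,.5,2)])
d=(.4644,.0018); y=np.radians(5.5)
plan([(*d,.08,y,.5,5),(*d,.03,y,.5,2),(*d,.008,y,.5,3)])
E
```

```text
10 rows
[[[0,0,-0.0],[0,0,0.0],0.0],[[0,0,-0.0],[0,0,0.0],0.0],[[0,0,-0.0],[0,0,0.0],0.0],[[0,0,-0.0],[0,-3.3,-0.0],0.3],[[0,0,-0.0],[0,-6.7,-0.0],0.3],[[0,0,-0.0],[1.7,-6.2,-3.6],0.5],[[0,0,-0.0],[3.5,-5.6,-7.2],0.5],[[0,0,-0.0],[5.2,-5.1,-10.8],0.5],[[0,0,-0.0],[5.7,-2.6,-14.8],0.5],[[0,0,-0.0],[6.2,-0.1,-18.9],0.5]]
10 rows
[[[0,0.01,-0.0],[0,2.4,-2.5],0.5],[[0,0.01,-0.0],[0,4.8,-4.9],0.5],[[0,0.02,-0.0],[0,7.2,-7.4],0.5],[[0,0.02,-0.0],[0,9.6,-9.8],0.5],[[0,0.03,-0.0],[0.1,12.0,-12.3],0.5],[[0,0.03,-0.0],[0.1,14.5,-12.3],0.5],[[0,0.03,-0.0],[0.1,17.0,-12.3],0.5],[[0,0.03,-0.0],[0.1,17.7,-12.3],0.5],[[0,0.03,-0.0],[0.1,18.5,-12.3],0.5],[[0,0.03,-0.0],[0.1,19.2,-12.3],0.5]]
```

Request:
play_rows --targets '[[[0,0,0],[0,0,0],0],[[0,0,0],[0,0,0],0],[[0,0,0],[0,0,0],0],[[0,0,0],[0,-3.3,0],0.3],[[0,0,0],[0,-6.7,0],0.3],[[0,0,0],[1.7,-6.2,-3.6],0.5],[[0,0,0],[3.5,-5.6,-7.2],0.5],[[0,0,0],[5.2,-5.1,-10.8],0.5],[[0,0,0],[5.7,-2.6,-14.8],0.5],[[0,0,0],[6.2,-0.1,-18.9],0.5]]'

```text
t: 5.4
position: [0.4797, -0.1184, 0.1985]
tcp_rot: [0.043, -0.706, 0.706, -0.044]
ft_force: [0.5, 0.2, -0.4]
opening: 0.0688
```

Request:
play_rows --targets '[[[0,0.01,0],[0,2.4,-2.5],0.5],[[0,0.01,0],[0,4.8,-4.9],0.5],[[0,0.02,0],[0,7.2,-7.4],0.5],[[0,0.02,0],[0,9.6,-9.8],0.5],[[0,0.03,0],[0.1,12.0,-12.3],0.5],[[0,0.03,0],[0.1,14.5,-12.3],0.5],[[0,0.03,0],[0.1,17.0,-12.3],0.5],[[0,0.03,0],[0.1,17.7,-12.3],0.5],[[0,0.03,0],[0.1,18.5,-12.3],0.5],[[0,0.03,0],[0.1,19.2,-12.3],0.5]]'

```text
t: 6.4
position: [0.4649, 0.0019, 0.007]
tcp_rot: [0.033, -0.706, 0.706, -0.034]
ft_force: [1.2, -0.6, 0.6]
opening: 0.0689
```

```bash
python3 - <<'E'
from h import *
im=snap("side","s2")
t,p,q,s=st(); print(t,p,json.load(open("cmd.json"))["p"],s["ft_force"])
E
```

```text
6.45 [0.46403692 0.00201373 0.0060763 ] [0.4639136701117446, 0.0019010726847525222, 0.00793518277980576] [-1.12407744  1.17276379 -1.09354662]
```

View pics/s2.png

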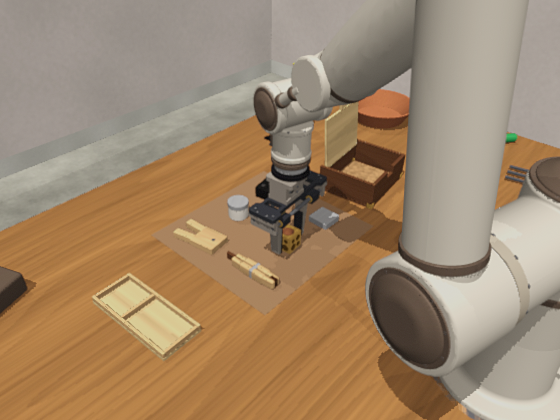

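The flap stands open near (342,133), and the fingers straddle the doming block at (288,238). Grip it and lift.

Request:
play_rows --targets '[[[0,0,0],[0,0,0],-1],[[0,0,0],[0,0,0],-1],[[0,0,0],[0,0,0],-1],[[0,0,0],[0,0,0],-1],[[0,0,0],[0,-4,0],-1],[[0,0,0],[0,-8,0],-1],[[0,0,0],[0,-12,0],-1],[[0,0,0],[0,-14.2,0],-1]]'

```text
t: 7.25
position: [0.4649, 0.002, 0.1512]
tcp_rot: [0.032, -0.706, 0.707, -0.035]
ft_force: [0.2, 0.3, -5.3]
opening: 0.0397
```

```bash
python3 - <<'E'
from h import *
c=json.load(open("cmd.json")); c["p"][2]+=.142; json.dump(c,open("cmd.json","w"))
t,p,q,s=st(); print(t,p,s["opening"],s["ft_force"])
g=fr(CASE,-.02,0);a=CASE[1]; print(g)
plan([(g[0],g[1],.15,a,-1,9),(*g,.15,a,-1,1)])
plan([(*g,.05,a,-1,3),(*g,.0135,a,-1,2),(*g,.0135,a,-1,1),(*g,.0135,a,.3,3)])
plan([(*g,.1,a,.3,3),(*g,.2,a,.3,3)],save=False)
E
```

```text
7.25 [0.4648587  0.00195051 0.15124755] 0.03973118592382473 [ 0.19430618  0.3152027  -5.31493495]
[ 0.47014908 -0.31343739]
10 rows
[[[0,0,-0.0],[0.3,0,3.5],-1],[[0,-0.01,-0.0],[0.5,0,7.0],-1],[[0,-0.01,-0.0],[0.8,0,10.5],-1],[[0,-0.01,-0.0],[1.1,0,14.0],-1],[[0,-0.02,-0.0],[1.3,0,17.5],-1],[[0,-0.02,-0.0],[1.6,0,21.0],-1],[[0,-0.02,-0.0],[1.8,0,24.5],-1],[[0,-0.02,-0.0],[2.1,-0.1,28.0],-1],[[0,-0.03,-0.0],[2.4,-0.1,31.5],-1],[[0,-0.03,-0.0],[2.4,-0.1,31.5],-1]]
9 rows
[[[0,0,-0.0],[0,3.3,-0.0],-1],[[0,0,-0.0],[0,6.7,-0.0],-1],[[0,0,-0.0],[0,10,-0.0],-1],[[0,0,-0.0],[0,11.9,-0.0],-1],[[0,0,-0.0],[0,13.7,-0.0],-1],[[0,0,-0.0],[0,13.7,-0.0],-1],[[0,0,-0.0],[0,13.7,-0.0],0.3],[[0,0,-0.0],[0,13.7,-0.0],0.3],[[0,0,-0.0],[0,13.7,-0.0],0.3]]
6 rows
[[[0,0,-0.0],[0,-2.9,-0.0],0.3],[[0,0,-0.0],[0,-5.8,-0.0],0.3],[[0,0,-0.0],[0,-8.7,-0.0],0.3],[[0,0,-0.0],[0,-12.0,-0.0],0.3],[[0,0,-0.0],[0,-15.3,-0.1],0.3],[[0,0,-0.0],[0,-18.7,-0.1],0.3]]
```

Request:
play_rows --targets '[[[0,0,0],[0.3,0,3.5],-1],[[0,-0.01,0],[0.5,0,7.0],-1],[[0,-0.01,0],[0.8,0,10.5],-1],[[0,-0.01,0],[1.1,0,14.0],-1],[[0,-0.02,0],[1.3,0,17.5],-1],[[0,-0.02,0],[1.6,0,21.0],-1],[[0,-0.02,0],[1.8,0,24.5],-1],[[0,-0.02,0],[2.1,-0.1,28.0],-1],[[0,-0.03,0],[2.4,-0.1,31.5],-1],[[0,-0.03,0],[2.4,-0.1,31.5],-1]]'

```text
t: 8.25
position: [0.4689, -0.3174, 0.1486]
tcp_rot: [0.043, -0.705, 0.706, -0.042]
ft_force: [-0.5, 0.3, -5.3]
opening: 0.0399
```

Request:
play_rows --targets '[[[0,0,0],[0,0,0],-1],[[0,0,0],[0,3.3,0],-1],[[0,0,0],[0,6.7,0],-1],[[0,0,0],[0,10,0],-1],[[0,0,0],[0,11.9,0],-1],[[0,0,0],[0,13.7,0],-1],[[0,0,0],[0,13.7,0],-1],[[0,0,0],[0,13.7,0],0.3],[[0,0,0],[0,13.7,0],0.3],[[0,0,0],[0,13.7,0],0.3]]'

```text
t: 9.25
position: [0.4708, -0.3141, 0.0138]
tcp_rot: [0.044, -0.705, 0.706, -0.045]
ft_force: [0.4, -0.5, -0.1]
opening: 0.0589
```

Request:
play_rows --targets '[[[0,0,0],[0,-2.9,0],0.3],[[0,0,0],[0,-5.8,0],0.3],[[0,0,0],[0,-8.7,0],0.3],[[0,0,0],[0,-12,0],0],[[0,0,0],[0,-16,0],0],[[0,0,0],[0,-20,0],0],[[0,0,0],[0,-24,0],0],[[0,0,0],[0,-26,0],0]]'

```text
t: 10.05
position: [0.4712, -0.3147, 0.278]
tcp_rot: [0.042, -0.704, 0.708, -0.046]
ft_force: [-0.2, -0.7, 0.9]
opening: 0.046
```

```bash
python3 - <<'E'
from h import *
c=json.load(open("cmd.json")); c["p"][2]+=.26; json.dump(c,open("cmd.json","w"))
im=snap("side","s3",(280,60,480,210),4)
t,p,q,s=st(); print(t,p,c["p"],s["opening"],s["ft_force"])
E
```

```text
10.1 [ 0.47193823 -0.31550862  0.28043516] [0.4698356903295389, -0.3137246204001246, 0.27339818581110503] 0.04572736329805836 [ 0.43658896 -0.52317001  3.0455988 ]
```

View pics/s3.png

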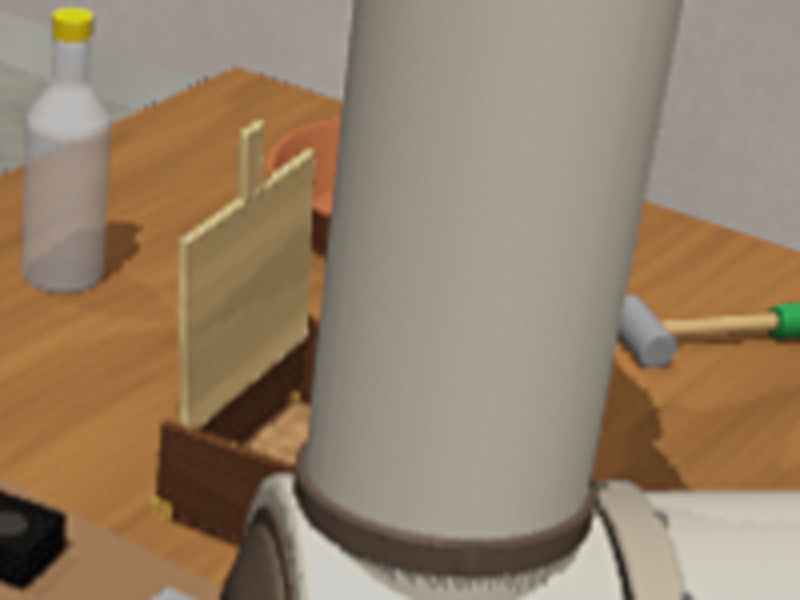

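The flap is upright with its tongue near the crop's (250,160), and the block has been released in the well. Re-pinch the tongue and swing the flap shut.

```bash
python3 - <<'E'
from h import *
a=CASE[1]
def tp(th,g=-1,dz=0,n=1):
    x=.065-.16*np.cos(th)-.003*np.sin(th); z=.055+.16*np.sin(th)-.003*np.cos(th)-.016
    return (*fr(CASE,x,0),z+dz,a,g,n)
A=tp(1.66,0); print(A)
plan([(A[0],A[1],.273,a,0,3),tp(1.66,0,n=4),tp(1.66,-1,n=3)])
ths=np.linspace(1.66,-.01,19)[1:]
plan([tp(t) for t in ths[:9]]+[tp(ths[8])]); plan([tp(t) for t in ths[9:]]+[tp(ths[-1])])
E
```

```text
(np.float64(0.5656971225619069), np.float64(-0.3017055620446229), np.float64(0.19863109463745526), np.float64(0.12217304763960307), 0, 1)
10 rows
[[[0,0,-0.0],[-3.2,0,0.0],0],[[0,0,-0.0],[-6.4,0,0.0],0],[[0,0,-0.0],[-9.7,0,0.0],0],[[0,0,-0.0],[-9.7,1.9,0.0],0],[[0,0,-0.0],[-9.7,3.8,0.0],0],[[0,0,-0.0],[-9.7,5.6,0.0],0],[[0,0,-0.0],[-9.7,7.5,0.0],0],[[0,0,-0.0],[-9.7,7.5,0.0],-1],[[0,0,-0.0],[-9.7,7.5,0.0],-1],[[0,0,-0.0],[-9.7,7.5,0.0],-1]]
10 rows
[[[0,0,-0.0],[1.5,-0.1,0.0],-1],[[0,0,-0.0],[3.0,0,0.0],-1],[[0,0,-0.0],[4.5,0.3,0.0],-1],[[0,0,-0.0],[5.9,0.7,-0.0],-1],[[0,0,-0.0],[7.3,1.2,-0.0],-1],[[0,0,-0.0],[8.6,1.8,-0.0],-1],[[0,0,-0.0],[9.9,2.5,-0.0],-1],[[0,0,-0.0],[11.1,3.4,-0.0],-1],[[0,0,-0.0],[12.2,4.4,-0.0],-1],[[0,0,-0.0],[12.2,4.4,-0.0],-1]]
10 rows
[[[0,0,-0.0],[1.1,1.1,-0.0],-1],[[0,0,-0.0],[2.0,2.2,-0.0],-1],[[0,0,-0.0],[2.8,3.5,-0.0],-1],[[0,0,-0.0],[3.5,4.8,-0.0],-1],[[0,0,-0.0],[4.0,6.2,-0.0],-1],[[0,0,-0.0],[4.5,7.6,-0.0],-1],[[0,0,-0.0],[4.8,9.0,-0.0],-1],[[0,0,-0.0],[4.9,10.5,-0.0],-1],[[0,0,-0.0],[5.0,12.0,-0.0],-1],[[0,0,-0.0],[5.0,12.0,-0.0],-1]]
```

Request:
play_rows --targets '[[[0,0,0],[-3.2,0,0],0],[[0,0,0],[-6.4,0,0],0],[[0,0,0],[-9.7,0,0],0],[[0,0,0],[-9.7,0,0],0],[[0,0,0],[-9.7,2.5,0],0],[[0,0,0],[-9.7,5,0],0],[[0,0,0],[-9.7,7.5,0],0],[[0,0,0],[-9.7,7.5,0],-1],[[0,0,0],[-9.7,7.5,0],-1],[[0,0,0],[-9.7,7.5,0],-1]]'

```text
t: 11.1
position: [0.5666, -0.3021, 0.1996]
tcp_rot: [0.043, -0.705, 0.706, -0.045]
ft_force: [-2.6, 9.3, -2.4]
opening: 0.0242
```

Request:
play_rows --targets '[[[0,0,0],[0,0,0],-1],[[0,0,0],[1.5,-0.1,0],-1],[[0,0,0],[3.0,0,0],-1],[[0,0,0],[4.5,0.3,0],-1],[[0,0,0],[5.9,0.7,0],-1],[[0,0,0],[7.3,1.2,0],-1],[[0,0,0],[8.6,1.8,0],-1],[[0,0,0],[9.9,2.5,0],-1],[[0,0,0],[11.1,3.4,0],-1],[[0,0,0],[12.2,4.4,0],-1]]'

```text
t: 12.1
position: [0.4454, -0.3158, 0.1554]
tcp_rot: [-0.044, 0.706, -0.705, 0.045]
ft_force: [-1.8, 7.6, 4.7]
opening: 0.0218
```

Request:
play_rows --targets '[[[0,0,0],[1.1,1.1,0],-1],[[0,0,0],[2.0,2.2,0],-1],[[0,0,0],[2.8,3.5,0],-1],[[0,0,0],[3.5,4.8,0],-1],[[0,0,0],[4.0,6.2,0],-1],[[0,0,0],[4.5,7.6,0],-1],[[0,0,0],[4.8,9.0,0],-1],[[0,0,0],[4.9,10.5,0],-1],[[0,0,0],[5.0,12.0,0],-1],[[0,0,0],[5.0,12.0,0],-1]]'

```text
t: 13.1
position: [0.396, -0.3218, 0.0346]
tcp_rot: [-0.044, 0.707, -0.705, 0.044]
ft_force: [0.3, 7.3, 2.5]
opening: 0.0212
```

Request:
play_rows --targets '[[[0,0,0],[0,0.2,0],-1],[[0,0,0],[0,0.2,0],-1],[[0,0,0],[0,0,0],0.1],[[0,0,0],[0,0,0],0.1],[[0,0,0],[0,0,0],0.1],[[0,0,0],[0,-4,0],0.1],[[0,0,0],[0,-8,0],0.1],[[0,0,0],[0,-12,0],0.1],[[0,0,0],[0,-15,0],0.1]]'

```text
t: 14.0
position: [0.3961, -0.3241, 0.1866]
tcp_rot: [0.043, -0.705, 0.707, -0.045]
ft_force: [-0.3, -0.7, -0.4]
opening: 0.0506
```

```bash
python3 - <<'E'
from h import *
c=json.load(open("cmd.json")); c["p"][2]+=.15; json.dump(c,open("cmd.json","w")); t,p,q,s=st(); print(t,p,c["p"])
d=(.601,-.1145); y=np.radians(9.5); g=.6
plan([(.55,-.18,.2,y,g,7),(*d,.11,y,g,3)])
plan([(*d,.06,y,g,2),(*d,.02,y,g,2),(*d,.006,y,g,2),(*d,.006,y,-1,4)])
E
```

```text
14.0 [ 0.39611391 -0.3240617   0.18662238] [0.39540399233301904, -0.32265546155356617, 0.18438738603492993]
10 rows
[[[0,-0.01,-0.0],[-2.4,-0.2,-1.7],0.6],[[0,-0.01,-0.0],[-4.9,-0.4,-3.5],0.6],[[0,-0.02,-0.0],[-7.3,-0.7,-5.2],0.6],[[0,-0.02,-0.0],[-9.8,-0.9,-7.0],0.6],[[0,-0.03,-0.0],[-12.2,-1.1,-8.7],0.6],[[0,-0.04,-0.0],[-14.7,-1.3,-10.5],0.6],[[0,-0.04,-0.0],[-17.1,-1.5,-12.2],0.6],[[0,-0.04,-0.0],[-19.1,1.5,-14.2],0.6],[[0,-0.04,-0.0],[-21.0,4.5,-16.1],0.6],[[0,-0.04,-0.0],[-23.0,7.5,-18.1],0.6]]
10 rows
[[[0,0,-0.0],[0,2.5,0.0],0.6],[[0,0,-0.0],[0,5.0,0.0],0.6],[[0,0,-0.0],[0,7.0,0.0],0.6],[[0,0,-0.0],[0,9.0,0.0],0.6],[[0,0,-0.0],[0,9.7,0.0],0.6],[[0,0,-0.0],[0,10.4,0.0],0.6],[[0,0,-0.0],[0,10.4,0.0],-1],[[0,0,-0.0],[0,10.4,0.0],-1],[[0,0,-0.0],[0,10.4,0.0],-1],[[0,0,-0.0],[0,10.4,0.0],-1]]
```

The charcoal has to be gripped high, because the 18 mm fingers would hit the tray rim. I'll use TCP z of about 0.016.

Request:
play_rows --targets '[[[0,-0.01,0],[-2.4,-0.2,-1.7],0.6],[[0,-0.01,0],[-4.9,-0.4,-3.5],0.6],[[0,-0.02,0],[-7.3,-0.7,-5.2],0.6],[[0,-0.02,0],[-9.8,-0.9,-7],0.6],[[0,-0.03,0],[-12.2,-1.1,-8.7],0.6],[[0,-0.04,0],[-14.7,-1.3,-10.5],0.6],[[0,-0.04,0],[-17.1,-1.5,-12.2],0.6],[[0,-0.04,0],[-19.1,1.5,-14.2],0.6],[[0,-0.04,0],[-21,4.5,-16.1],0.6],[[0,-0.04,0],[-23,7.5,-18.1],0.6]]'

```text
t: 15.0
position: [0.6023, -0.1143, 0.1078]
tcp_rot: [0.058, -0.704, 0.705, -0.059]
ft_force: [-0.3, 0.0, -0.5]
opening: 0.0734
```

Request:
play_rows --targets '[[[0,0,0],[0,0,0],0.6],[[0,0,0],[0,3,0],0.6],[[0,0,0],[0,6,0],0.6],[[0,0,0],[0,8,0],0.6],[[0,0,0],[0,9.4,0],0.6],[[0,0,0],[0,9.4,0],0.6],[[0,0,0],[0,9.4,0],-1],[[0,0,0],[0,9.4,0],-1],[[0,0,0],[0,9.4,0],-1],[[0,0,0],[0,9.4,0],-1]]'

```text
t: 16.0
position: [0.6023, -0.1151, 0.016]
tcp_rot: [0.057, -0.704, 0.705, -0.059]
ft_force: [-0.2, -0.1, 4.8]
opening: 0.0499
```

```bash
python3 - <<'E'
from h import *
c=json.load(open("cmd.json")); c["p"][2]+=.01; json.dump(c,open("cmd.json","w"));
im=snap("side","s4",(230,100,430,250),4)
t,p,q,s=st(); print(t,p,c["p"],s["opening"],s["ft_force"])
x=c["p"]; g=fr(TRAY,-.039,0);a=TRAY[1]; print(g)
plan([(x[0],x[1],.13,np.radians(9.5),-1,3),(.56,.1,.13,a,-1,5),(.53,.19,.13,a,-1,2)])
plan([(*g,.13,a,-1,4),(*g,.06,a,-1,2),(*g,.026,a,-1,3),(*g,.026,a,-1,1)])
E
```

```text
16.05 [ 0.6022895  -0.11513866  0.01605071] [0.6010699257221688, -0.11412604037667091, 0.015728481004145332] 0.049727917673166665 [-1.36505707 -0.31216166  5.46617599]
[0.48302376 0.32363892]
10 rows
[[[0,0,-0.0],[0,-3.8,-0.0],-1],[[0,0,-0.0],[0,-7.6,-0.0],-1],[[0,0,-0.0],[0,-11.4,-0.0],-1],[[0,0.03,-0.0],[0.1,-11.4,-4.4],-1],[[0,0.05,-0.0],[0.2,-11.4,-8.7],-1],[[0,0.08,-0.0],[0.3,-11.4,-13.1],-1],[[0,0.1,-0.0],[0.4,-11.4,-17.5],-1],[[0,0.13,-0.0],[0.5,-11.4,-21.8],-1],[[0,0.13,-0.0],[1.3,-11.4,-26.5],-1],[[0,0.13,-0.0],[2.0,-11.4,-31.2],-1]]
10 rows
[[[0,0,0.0],[1.1,0,-3.4],-1],[[0,0,0.0],[2.1,0,-6.8],-1],[[0,0,0.0],[3.2,0,-10.1],-1],[[0,0,0.0],[4.2,0,-13.5],-1],[[0,0,0.0],[4.2,3.5,-13.5],-1],[[0,0,0.0],[4.2,7.0,-13.5],-1],[[0,0,0.0],[4.2,8.2,-13.5],-1],[[0,0,0.0],[4.2,9.3,-13.5],-1],[[0,0,0.0],[4.2,10.4,-13.5],-1],[[0,0,0.0],[4.2,10.4,-13.5],-1]]
```

View pics/s4.png

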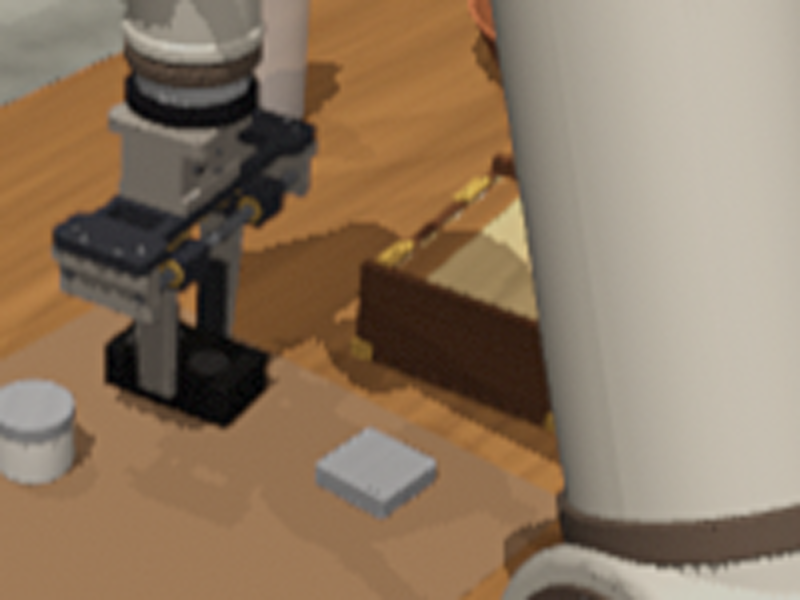

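The charcoal is held centrally, and the flap is flat in the case. Carry the charcoal to the tray.

Request:
play_rows --targets '[[[0,0,0],[0,-3.8,0],-1],[[0,0,0],[0,-7.6,0],-1],[[0,0,0],[0,-11.4,0],-1],[[0,0.03,0],[0.1,-11.4,-4.4],-1],[[0,0.05,0],[0.2,-11.4,-8.7],-1],[[0,0.08,0],[0.3,-11.4,-13.1],-1],[[0,0.1,0],[0.4,-11.4,-17.5],-1],[[0,0.13,0],[0.5,-11.4,-21.8],-1],[[0,0.13,0],[1.3,-11.4,-26.5],-1],[[0,0.13,0],[2.0,-11.4,-31.2],-1]]'

```text
t: 17.05
position: [0.5294, 0.1913, 0.1285]
tcp_rot: [0.012, -0.707, 0.707, -0.012]
ft_force: [0.9, 0.7, -0.7]
opening: 0.0495
```

Request:
play_rows --targets '[[[0,0,0],[1.4,0,-4.5],-1],[[0,0,0],[2.8,0,-9],-1],[[0,0,0],[4.2,0,-13.5],-1],[[0,0,0],[4.2,0,-13.5],-1],[[0,0,0],[4.2,3.5,-13.5],-1],[[0,0,0],[4.2,7.0,-13.5],-1],[[0,0,0],[4.2,9.0,-13.5],-1],[[0,0,0],[4.2,10.4,-13.5],-1],[[0,0,0],[4.2,10.4,-13.5],-1],[[0,0,0],[4.2,10.4,-13.5],-1]]'

```text
t: 18.05
position: [0.4844, 0.3229, 0.0252]
tcp_rot: [-0.012, 0.707, -0.707, 0.012]
ft_force: [0.7, 0.6, 0.5]
opening: 0.0499
```

```bash
python3 - <<'E'
from h import *
im=snap("side","s5",(70,150,270,370),2.7)
t,p,q,s=st(); c=json.load(open("cmd.json")); print(t,p,c["p"],s["opening"],s["ft_force"],q.as_matrix().round(3)[:,0])
x=c["p"];a=TRAY[1]; d=(.6155,-.0032)
plan([(*x,a,-.0,3),(x[0],x[1],.12,a,.3,3),(.54,.21,.13,a,.5,4)])
plan([(*d,.13,a,.5,5),(*d,.05,a,.5,2),(*d,.02,a,.5,3)])
E
```

```text
18.1 [0.48456351 0.32311552 0.0255056 ] [0.48347698003316963, 0.323802862342782, 0.02648024526520068] 0.049995869621228914 [-0.31757556  0.04275576 -0.38773683] [-0.999 -0.034 -0.001]
10 rows
[[[0,0,0.0],[0,0,0.0],-0.0],[[0,0,0.0],[0,0,0.0],-0.0],[[0,0,0.0],[0,0,0.0],-0.0],[[0,0,0.0],[0,-3.1,-0.0],0.3],[[0,0,0.0],[0,-6.2,-0.0],0.3],[[0,0,0.0],[0,-9.4,-0.0],0.3],[[0,0,0.0],[-1.3,-9.6,2.9],0.5],[[0,0,0.0],[-2.6,-9.9,5.8],0.5],[[0,0,0.0],[-3.9,-10.1,8.7],0.5],[[0,0,0.0],[-5.3,-10.4,11.6],0.5]]
10 rows
[[[0,0,0.0],[-1.4,0,4.3],0.5],[[0,0,0.0],[-2.7,0,8.6],0.5],[[0,0,0.0],[-4.1,0,12.9],0.5],[[0,0,0.0],[-5.4,0,17.2],0.5],[[0,0,0.0],[-6.8,0,21.5],0.5],[[0,0,0.0],[-6.8,4.0,21.5],0.5],[[0,0,0.0],[-6.8,8.0,21.5],0.5],[[0,0,0.0],[-6.8,9.0,21.5],0.5],[[0,0,0.0],[-6.8,10,21.5],0.5],[[0,0,0.0],[-6.8,11.0,21.5],0.5]]
```

View pics/s5.png

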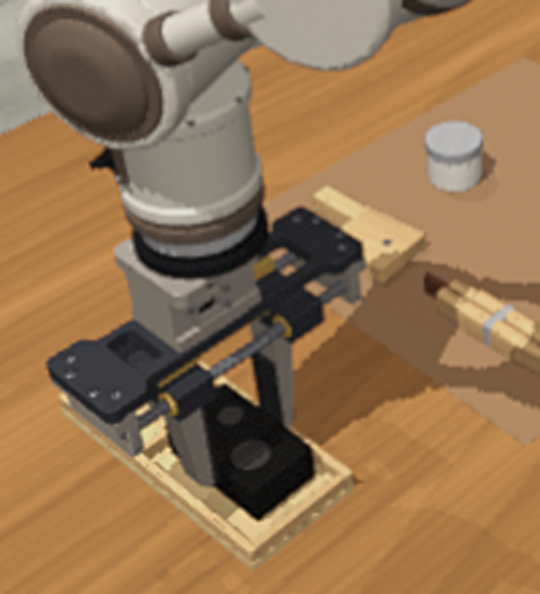

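The charcoal hangs inside the long compartment. Release it, opening more than 50 mm, and go to the flux pot.

Request:
play_rows --targets '[[[0,0,0],[0,0,0],0.4],[[0,0,0],[0,0,0],0.4],[[0,0,0],[0,0,0],0.4],[[0,0,0],[0,-3.1,0],0.4],[[0,0,0],[0,-6.2,0],0.4],[[0,0,0],[0,-9.4,0],0.4],[[0,0,0],[-1.3,-9.6,2.9],0.5],[[0,0,0],[-2.6,-9.9,5.8],0.5],[[0,0,0],[-3.9,-10.1,8.7],0.5],[[0,0,0],[-5.3,-10.4,11.6],0.5]]'

```text
t: 19.1
position: [0.541, 0.208, 0.129]
tcp_rot: [-0.012, 0.707, -0.707, 0.013]
ft_force: [0.6, 0.5, -0.3]
opening: 0.0688
```

Request:
play_rows --targets '[[[0,0,0],[-1.4,0,4.3],0.5],[[0,0,0],[-2.7,0,8.6],0.5],[[0,0,0],[-4.1,0,12.9],0.5],[[0,0,0],[-5.4,0,17.2],0.5],[[0,0,0],[-6.8,0,21.5],0.5],[[0,0,0],[-6.8,0,21.5],0.5],[[0,0,0],[-6.8,3,21.5],0.5],[[0,0,0],[-6.8,5,21.5],0.5],[[0,0,0],[-6.8,5,21.5],0.5]]'

```text
t: 20.0
position: [0.6132, -0.0023, 0.0752]
tcp_rot: [-0.015, 0.708, -0.706, 0.01]
ft_force: [-1.0, 0.6, -0.4]
opening: 0.069
```

```bash
python3 - <<'E'
from h import *
c=json.load(open("cmd.json")); c["p"][2]+=.06; json.dump(c,open("cmd.json","w"))
im=snap("side","s6",(130,130,330,280),4)
t,p,q,s=st(); print(t,p,c["p"],s["opening"],s["ft_force"])
# flux lid centre from side view
for zz in (.042,): 
    hsv=cv2.cvtColor(cv2.cvtColor(im,cv2.COLOR_BGR2RGB),cv2.COLOR_RGB2HSV)
    print(px2w("side",(238,203),.042))
E
```

```text
20.05 [ 0.61470329 -0.00256577  0.07731442] [0.615925600902588, -0.002773750310693185, 0.07991679361449396] 0.06874429884538434 [ 0.32929812 -1.01146109  0.52785677]
[0.60873873 0.00604632 0.042     ]
```

View pics/s6.png

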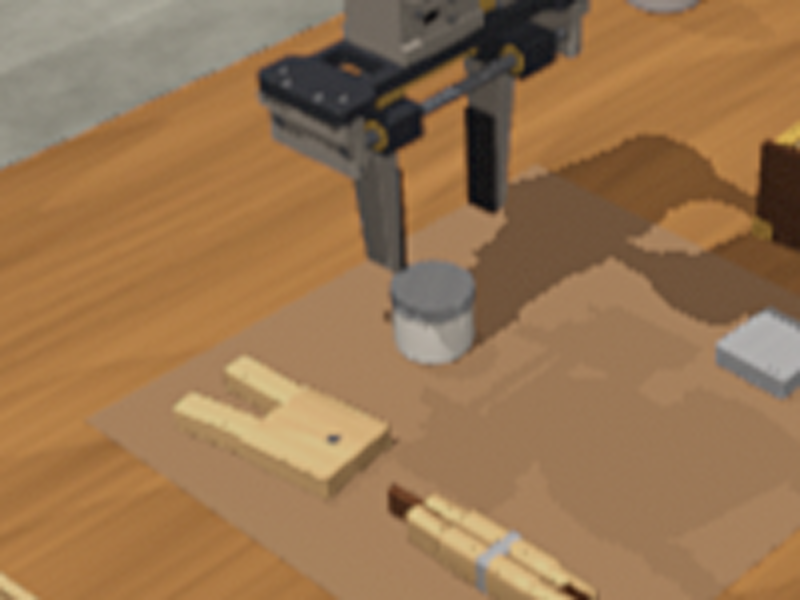

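The pot stands upright at side pixel (238,202), midway below the open fingers. A quick two-view check of its centre follows.

```bash
python3 - <<'E'
from h import *
print(px2w("top",(263.2,168.2),.042),px2w("top",(263.4,168.4),.042))
for v in(200.8,201.5,202.3): print(px2w("side",(238.0,v),.042))
t=np.linspace(0,6.28,60)
for c in((.6155,-.0032),(.611,.003)):
    for n in("side","top"):
        e=w2px(n,np.c_[c[0]+.024*np.cos(t),c[1]+.024*np.sin(t),0*t+.042]); print(c,n,e.min(0).round(1),e.max(0).round(1), "crop",((e.min(0)-[130,130])*4).round(),((e.max(0)-[130,130])*4).round())
E
```

```text
[ 0.61484692 -0.00240023  0.042     ] [ 0.61429317 -0.00292064  0.042     ]
[6.14818721e-01 6.56288389e-05 4.20000000e-02]
[0.61287626 0.00197639 0.042     ]
[0.61066537 0.00415116 0.042     ]
(0.6155, -0.0032) side [228.2 194. ] [249.4 206.3] crop [393. 256.] [478. 305.]
(0.6155, -0.0032) top [254.4 159.2] [272.6 176.8] crop [498. 117.] [570. 187.]
(0.611, 0.003) side [227.6 195.9] [248.9 208.3] crop [390. 264.] [476. 313.]
(0.611, 0.003) top [252.1 160.9] [270.3 178.4] crop [488. 124.] [561. 194.]
```

Request:
play_rows --targets '[[[0,0,0],[0.2,0,-0.2],0.5],[[0,0,0],[0.2,2,-0.2],0.5],[[0,0,0],[0.2,4,-0.2],0.5],[[0,0,0],[0.2,5,-0.2],0.5],[[0,0,0],[0.2,6,-0.2],0.5],[[0,0,0],[0.2,6,-0.2],0.5],[[0,0,0],[0.2,6,-0.2],-1],[[0,0,0],[0.2,6,-0.2],-1],[[0,0,0],[0.2,6,-0.2],-1],[[0,0,0],[0.2,6,-0.2],-1]]'

```text
t: 21.05
position: [0.6148, -0.0016, 0.0196]
tcp_rot: [0.012, -0.707, 0.707, -0.013]
ft_force: [0.3, 0.8, 2.3]
opening: 0.0469
```

```bash
python3 - <<'E'
from h import *
c=json.load(open("cmd.json")); q=R.from_quat(c["q"]); c["p"]=list(np.array(c["p"])+q.apply([.002,.06,-.002])); json.dump(c,open("cmd.json","w"))
t,p,q,s=st(); print(t,p,c["p"],s["opening"],s["ft_force"])
x=c["p"]; g=fr(TRAY,.058,0);a=TRAY[1]; print(g)
plan([(x[0],x[1],.05,a,-1,2),(x[0],x[1],.11,a,-1,2),(.61,.1,.13,a,-1,3),(.6,.2,.13,a,-1,3)],step=35)
plan([(*g,.11,a,-1,4),(*g,.07,a,-1,2),(*g,.035,a,-1,2),(*g,.028,a,-1,2)])
E
```

```text
21.05 [ 0.61479821 -0.00158479  0.01957357] [np.float64(0.6138533833383043), np.float64(-0.0007426134692830903), np.float64(0.019920290403908913)] 0.04686662465398513 [0.33248745 0.78274671 2.3144331 ]
[0.57996467 0.32702417]
10 rows
[[[0,0,0.0],[0,-1.5,-0.0],-1],[[0,0,0.0],[0,-3.0,-0.0],-1],[[0,0,0.0],[0,-6.0,-0.0],-1],[[0,0,0.0],[0,-9.0,-0.0],-1],[[0,0,0.0],[0,-9.7,-3.4],-1],[[0,0,0.0],[0,-10.3,-6.7],-1],[[0,0,0.0],[0,-11.0,-10.1],-1],[[0,0,0.0],[0.3,-11.0,-13.4],-1],[[0,0,0.0],[0.5,-11.0,-16.8],-1],[[0,0,0.0],[0.7,-11.0,-20.1],-1]]
10 rows
[[[0,0,0.0],[0.4,0.5,-3.2],-1],[[0,0,0.0],[0.8,1.0,-6.4],-1],[[0,0,0.0],[1.2,1.5,-9.6],-1],[[0,0,0.0],[1.5,2.0,-12.8],-1],[[0,0,0.0],[1.5,4.0,-12.8],-1],[[0,0,0.0],[1.5,6.0,-12.8],-1],[[0,0,0.0],[1.5,7.8,-12.8],-1],[[0,0,0.0],[1.5,9.5,-12.8],-1],[[0,0,0.0],[1.5,9.9,-12.8],-1],[[0,0,0.0],[1.5,10.2,-12.8],-1]]
```

Request:
play_rows --targets '[[[0,0,0],[0,-1.5,0],-1],[[0,0,0],[0,-3,0],-1],[[0,0,0],[0,-6,0],-1],[[0,0,0],[0,-9,0],-1],[[0,0,0],[0,-9.7,-3.4],-1],[[0,0,0],[0,-10.3,-6.7],-1],[[0,0,0],[0,-11,-10.1],-1],[[0,0,0],[0.3,-11,-13.4],-1],[[0,0,0],[0.5,-11,-16.8],-1],[[0,0,0],[0.7,-11,-20.1],-1]]'

```text
t: 22.05
position: [0.6002, 0.2006, 0.1304]
tcp_rot: [-0.012, 0.707, -0.707, 0.013]
ft_force: [-0.3, 0.3, -0.5]
opening: 0.047
```

Request:
play_rows --targets '[[[0,0,0],[0.4,0.5,-3.2],-1],[[0,0,0],[0.8,1,-6.4],-1],[[0,0,0],[1.2,1.5,-9.6],-1],[[0,0,0],[1.5,2,-12.8],-1],[[0,0,0],[1.5,4,-12.8],-1],[[0,0,0],[1.5,6,-12.8],-1],[[0,0,0],[1.5,7.8,-12.8],-1],[[0,0,0],[1.5,9.5,-12.8],-1],[[0,0,0],[1.5,10.2,-12.8],-1],[[0,0,0],[1.5,10.2,-12.8],-1]]'

```text
t: 23.05
position: [0.5807, 0.3262, 0.0265]
tcp_rot: [0.012, -0.707, 0.707, -0.012]
ft_force: [0.4, -0.0, -0.8]
opening: 0.0466
```

```bash
python3 - <<'E'
from h import *
im=snap("side","s7",(60,190,260,370),3.3)
t,p,q,s=st(); c=json.load(open("cmd.json")); print(t,p,c["p"],s["opening"],s["ft_force"])
E
```

```text
23.1 [0.58109914 0.3263828  0.02692645] [0.5804145091023478, 0.3272780787427657, 0.02847991484428382] 0.046818583384690145 [ 0.27103667  0.02047522 -1.50959807]
```

View pics/s7.png

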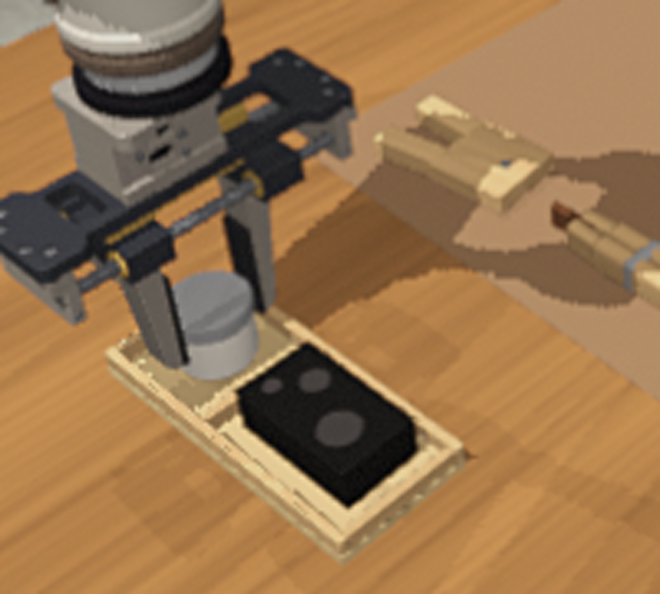

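The charcoal lies flat in the long compartment. The pot is held above the square one with at most a slight tilt. Lower it a little, release it, and go to the clamp.

```bash
python3 - <<'E'
from h import *
c=json.load(open("cmd.json"))["p"];a=TRAY[1]; d=(.464,.114); y=np.radians(1)
plan([(*c[:2],.0255,a,-1,2),(*c[:2],.0255,a,.45,4),(*c[:2],.14,a,.45,4)])
plan([(.50,.2,.13,a,.2,4),(*d,.11,y,.2,2),(*d,.06,y,.2,2),(*d,.06,y,.2,1)])
E
```

```text
10 rows
[[[0,0,0.0],[0,0.1,0.0],-1],[[0,0,0.0],[0,0.3,0.0],-1],[[0,0,0.0],[0,0.3,0.0],0.45],[[0,0,0.0],[0,0.3,0.0],0.45],[[0,0,0.0],[0,0.3,0.0],0.45],[[0,0,0.0],[0,0.3,0.0],0.45],[[0,0,0.0],[0,-2.6,-0.0],0.45],[[0,0,0.0],[0,-5.4,-0.0],0.45],[[0,0,0.0],[0,-8.3,-0.0],0.45],[[0,0,0.0],[0,-11.2,-0.0],0.45]]
9 rows
[[[0,0,0.0],[2.1,0.3,3.1],0.2],[[0,0,0.0],[4.2,0.5,6.2],0.2],[[0,0,0.0],[6.4,0.8,9.3],0.2],[[0,0,0.0],[8.5,1.0,12.4],0.2],[[0,0.01,0.0],[10.4,2.0,16.7],0.2],[[0,0.02,0.0],[12.4,3.0,20.9],0.2],[[0,0.02,0.0],[12.4,5.5,20.9],0.2],[[0,0.02,0.0],[12.4,8.0,20.9],0.2],[[0,0.02,0.0],[12.4,8.0,20.9],0.2]]
```

Request:
play_rows --targets '[[[0,0,0],[0,0.1,0],-1],[[0,0,0],[0,0.3,0],-1],[[0,0,0],[0,0.3,0],0.45],[[0,0,0],[0,0.3,0],0.45],[[0,0,0],[0,0.3,0],0.45],[[0,0,0],[0,0.3,0],0.45],[[0,0,0],[0,-2.6,0],0.45],[[0,0,0],[0,-5.4,0],0.45],[[0,0,0],[0,-8.3,0],0.45],[[0,0,0],[0,-11.2,0],0.45]]'

```text
t: 24.1
position: [0.5804, 0.3264, 0.1395]
tcp_rot: [0.012, -0.707, 0.707, -0.012]
ft_force: [-0.3, 0.2, 0.3]
opening: 0.0665
```

Request:
play_rows --targets '[[[0,0,0],[2.1,0.3,3.1],0.2],[[0,0,0],[4.2,0.5,6.2],0.2],[[0,0,0],[6.4,0.8,9.3],0.2],[[0,0,0],[8.5,1,12.4],0.2],[[0,0.01,0],[10.4,2,16.7],0.2],[[0,0.02,0],[12.4,3,20.9],0.2],[[0,0.02,0],[12.4,5.5,20.9],0.2],[[0,0.02,0],[12.4,8,20.9],0.2],[[0,0.02,0],[12.4,8,20.9],0.2]]'

```text
t: 25.0
position: [0.4609, 0.113, 0.0556]
tcp_rot: [-0.007, 0.707, -0.707, 0.003]
ft_force: [-0.6, -0.1, -0.6]
opening: 0.055
```

```bash
python3 - <<'E'
from h import *
im=snap("side","s8",(70,180,290,345),3.6)
t,p,q,s=st(); c=json.load(open("cmd.json")); print(t,p,c["p"],s["opening"],s["ft_force"],s["joints"].round(2))
# clamp ends from side0 : project estimated geometry into this crop
P=[fr((np.array([.464,.114]),np.radians(1)),x,y) for x,y in((-.065,.014),(-.065,-.014),(.045,-.014),(.045,.014),(.065,0))]
print(((w2px("side",np.array([[*k,.022 if i<4 else .011] for i,k in enumerate(P)]))-[70,180])*3.6).round())
E
```

```text
25.05 [0.46247207 0.11324374 0.05750236] [0.46376712723732927, 0.11403413297495238, 0.060124944428887564] 0.05501627903607415 [-0.10627573  0.18547164  0.49562669] [-0.01  0.1   2.    0.    1.05  1.54]
[[722. 369.]
 [756. 342.]
 [610. 252.]
 [575. 276.]
 [568. 263.]]
```

View pics/s8.png

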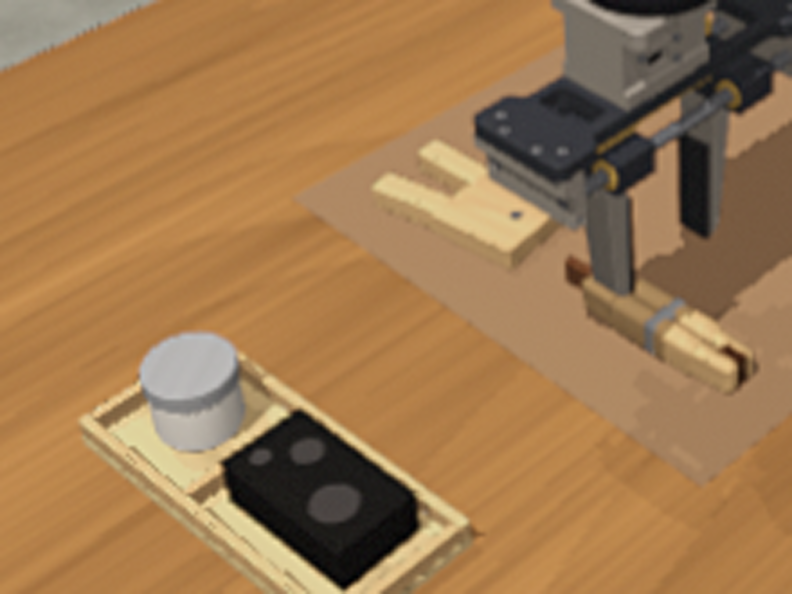

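The pot stands upright in the square compartment, the charcoal is flat, and the fingers straddle the clamp. Grip it next.

Request:
play_rows --targets '[[[0,0,0],[0,2,0],0.2],[[0,0,0],[0,4,0],0.2],[[0,0,0],[0,5.6,0],0.2],[[0,0,0],[0,5.6,0],0.2],[[0,0,0],[0,5.6,0],-1],[[0,0,0],[0,5.6,0],-1],[[0,0,0],[0,5.6,0],-1],[[0,0,0],[0,5.6,0],-1],[[0,0,0],[0,1.6,0],-1],[[0,0,0],[0,-2.4,0],-1]]'

```text
t: 26.05
position: [0.4625, 0.1133, 0.0826]
tcp_rot: [-0.006, 0.707, -0.707, 0.004]
ft_force: [0.7, -0.5, -0.7]
opening: 0.0281
```

```bash
python3 - <<'E'
from h import *
c=json.load(open("cmd.json")); c["p"][2]+=.024; json.dump(c,open("cmd.json","w"))
t,p,q,s=st(); print(t,p,c["p"],s["opening"],s["ft_force"])
a=CASE[1]; g=fr(CASE,-.002,0); b=a-np.pi/2; print(g)
plan([(*c["p"][:2],.15,np.radians(1),-1,2),(.46,-.1,.17,np.radians(-50),-1,8)])
plan([(*g,.16,b,-1,6),(*g,.16,b,-1,1),(*g,.1,b,-1,2)])
plan([(*g,.08,b,-1,1),(*g,.0615,b,-1,2),(*g,.0615,b,-1,1),(*g,.0615,b,-.1,3),(*g,.16,b,-.1,3)],save=False)
E
```

```text
26.05 [0.46250587 0.11330884 0.08264414] [0.46376712723732927, 0.11403413297495238, 0.08412494442888757] 0.028110412439650786 [ 0.672925   -0.534631   -0.66172959]
[ 0.48801491 -0.31124374]
10 rows
[[[0,0,0.0],[0,-3.3,-0.0],-1],[[0,0,0.0],[0,-6.6,-0.0],-1],[[0,0.11,0.0],[0.1,-6.8,2.7],-1],[[0,0.22,0.0],[0.2,-7.1,5.3],-1],[[0,0.33,0.0],[0.3,-7.4,8.0],-1],[[0,0.44,0.0],[0.3,-7.6,10.7],-1],[[0,0.55,0.0],[0.4,-7.9,13.4],-1],[[0,0.66,0.0],[0.5,-8.1,16.0],-1],[[0,0.78,0.0],[0.6,-8.4,18.7],-1],[[0,0.89,0.0],[0.7,-8.6,21.4],-1]]
9 rows
[[[0,0.1,0.0],[-3.0,0.2,1.9],-1],[[0,0.19,0.0],[-6.0,0.3,3.8],-1],[[0,0.29,0.0],[-9.0,0.5,5.7],-1],[[0,0.38,0.0],[-12.0,0.6,7.6],-1],[[0,0.48,0.0],[-15.0,0.8,9.5],-1],[[0,0.57,0.0],[-18.0,0.9,11.4],-1],[[0,0.57,0.0],[-18.0,0.9,11.4],-1],[[0,0.57,0.0],[-18.0,3.9,11.4],-1],[[0,0.57,0.0],[-18.0,6.9,11.4],-1]]
10 rows
[[[0,0,0.0],[0,2.0,-0.0],-1],[[0,0,0.0],[0,3.0,-0.0],-1],[[0,0,0.0],[0,3.9,-0.0],-1],[[0,0,0.0],[0,3.9,-0.0],-1],[[0,0,0.0],[0,3.9,-0.0],-0.1],[[0,0,0.0],[0,3.9,-0.0],-0.1],[[0,0,0.0],[0,3.9,-0.0],-0.1],[[0,0,0.0],[0,0.6,-0.0],-0.1],[[0,0,0.0],[0,-2.7,-0.0],-0.1],[[0,0,0.0],[0,-6.0,-0.0],-0.1]]
```

Request:
play_rows --targets '[[[0,0,0],[0,-3.3,0],-1],[[0,0,0],[0,-6.6,0],-1],[[0,0.11,0],[0.1,-6.8,2.7],-1],[[0,0.22,0],[0.2,-7.1,5.3],-1],[[0,0.33,0],[0.3,-7.4,8],-1],[[0,0.44,0],[0.3,-7.6,10.7],-1],[[0,0.55,0],[0.4,-7.9,13.4],-1],[[0,0.66,0],[0.5,-8.1,16],-1],[[0,0.78,0],[0.6,-8.4,18.7],-1],[[0,0.89,0],[0.7,-8.6,21.4],-1]]'

```text
t: 27.05
position: [0.46, -0.1018, 0.169]
tcp_rot: [0.301, 0.64, -0.64, -0.301]
ft_force: [0.9, 0.5, -0.1]
opening: 0.0276
```

Request:
play_rows --targets '[[[0,0.1,0],[-3,0.2,1.9],-1],[[0,0.19,0],[-6,0.3,3.8],-1],[[0,0.29,0],[-9,0.5,5.7],-1],[[0,0.38,0],[-12,0.6,7.6],-1],[[0,0.48,0],[-15,0.8,9.5],-1],[[0,0.57,0],[-18,0.9,11.4],-1],[[0,0.57,0],[-18,0.9,11.4],-1],[[0,0.57,0],[-18,3.9,11.4],-1],[[0,0.57,0],[-18,5.9,11.4],-1],[[0,0.57,0],[-18,6.9,11.4],-1]]'

```text
t: 28.05
position: [0.4868, -0.3103, 0.0975]
tcp_rot: [0.466, 0.531, -0.53, -0.469]
ft_force: [-0.5, -0.0, -0.4]
opening: 0.0274
```

```bash
python3 - <<'E'
from h import *
im=snap("top","t2",(320,160,440,260),6)
t,p,q,s=st(); c=json.load(open("cmd.json")); print(t,p,c["p"],s["opening"],s["ft_force"],s["joints"].round(2),q.as_matrix().round(3).tolist())
E
```

```text
28.1 [ 0.48648673 -0.30997862  0.09660065] [0.4877808224163932, -0.31131092044880576, 0.10040054592083876] 0.027666062446245067 [-0.6718221   0.33950037 -0.92489986] [-0.78  0.28  1.69  0.    1.17  2.24] [[-0.126, -0.004, -0.992], [0.992, 0.004, -0.126], [0.004, -1.0, 0.003]]
```

View pics/t2.png

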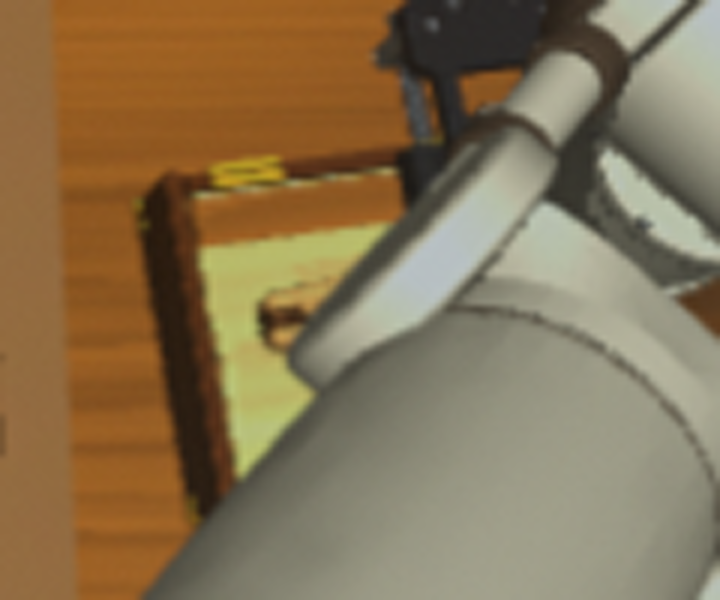

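The clamp's near end is well inside the left rim, with parallax allowed for. Lower it, release, and retreat.

Request:
play_rows --targets '[[[0,0,0],[0,0,0],-1],[[0,0,0],[0,2,0],-1],[[0,0,0],[0,3,0],-1],[[0,0,0],[0,3.9,0],-1],[[0,0,0],[0,3.9,0],-1],[[0,0,0],[0,3.9,0],-1]]'

```text
t: 28.7
position: [0.4882, -0.3122, 0.0611]
tcp_rot: [-0.468, -0.53, 0.53, 0.467]
ft_force: [-0.6, 0.8, -0.1]
opening: 0.0274
```

Request:
play_rows --targets '[[[0,0,0],[0,0,0],0],[[0,0,0],[0,0,0],0],[[0,0,0],[0,0,0],0],[[0,0,0],[0,-3,0],0],[[0,0,0],[0,-6,0],0],[[0,0,0],[0,-10,0],0],[[0,0,0],[4,-13,0],0],[[0,0,0],[8.5,-14,0],0],[[0,0,0],[13,-14,0],0],[[0,0,0],[17.5,-14,0],0]]'

```text
t: 29.7
position: [0.466, -0.1371, 0.2016]
tcp_rot: [0.469, 0.53, -0.53, -0.467]
ft_force: [0.6, 0.7, -0.1]
opening: 0.046
```

Request:
play_rows --targets '[[[0,0,0],[4.5,0,0],0],[[0,0,0],[9,0,1],0],[[0,0,0],[13.5,0,2],0],[[0,0,0],[18,0,3],0],[[0,0,0],[22.5,0,4],0],[[0,0,0],[27,0,5],0],[[0,0,0],[31.5,0,5],0],[[0,0,0],[31.5,0,5],0]]'

```text
t: 30.5
position: [0.3771, 0.1387, 0.1999]
tcp_rot: [0.45, 0.548, -0.53, -0.465]
ft_force: [0.3, 0.2, 0.4]
opening: 0.0457
```

```bash
python3 - <<'E'
from h import *
im=snap("side","s9"); im2=snap("top","t3")
t,p,q,s=st(); print(t,p,s["ft_force"],s["joints"].round(2))
cv2.imwrite("pics/c9.png",np.vstack([cv2.resize(im2[140:265,110:430],(800,312),interpolation=cv2.INTER_CUBIC),cv2.resize(im[90:230,230:550],(640,280),interpolation=cv2.INTER_CUBIC).copy() if 0 else cv2.copyMakeBorder(cv2.resize(im[90:210,250:450],(467,280),interpolation=cv2.INTER_CUBIC),0,0,0,333,cv2.BORDER_CONSTANT)]))
E
```

```text
30.6 [0.37806195 0.13680274 0.19998704] [-0.01885265 -0.5676599   0.34450169] [ 0.02 -0.32  2.08  0.03  1.39  2.99]
```

View pics/c9.png

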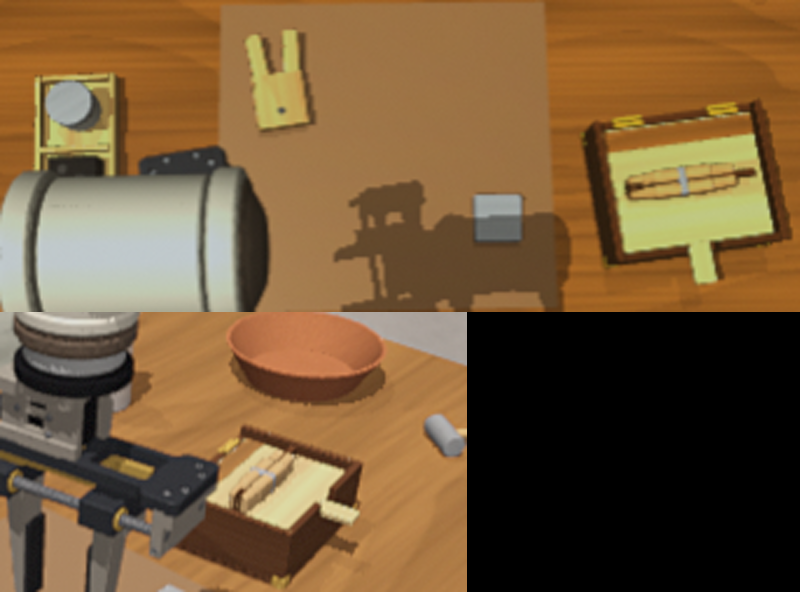

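The clamp lies flat along the case on the shut flap. Joint 6 is at 2.99, close to its limit, so I'll turn it back and clear the tray for a final measurement.

Request:
play_rows --targets '[[[0,-0.12,0],[0,0,0],0],[[0,-0.24,0],[-4,0,0],0],[[0,-0.36,0],[-8,0,0],0],[[0,-0.48,0],[-12,0,0],0],[[0,-0.6,0],[-16,0,0],0],[[0,-0.72,0],[-20,0,0],0],[[0,-0.84,0],[-20,0,0],0],[[0,-0.96,0],[-20,0,0],0],[[0,-0.96,0],[-20,0,0],0],[[0,-0.96,0],[-20,0,0],0]]'

```text
t: 31.6
position: [0.4094, -0.0611, 0.1933]
tcp_rot: [0.157, 0.7, -0.678, -0.163]
ft_force: [-0.1, -0.2, 0.4]
opening: 0.0457
```

```bash
python3 - <<'E'
from h import *
im=snap("side","s10"); im2=snap("top","t4")
t,p,q,s=st(); print(t,p,s["ft_force"],s["joints"].round(2))
cv2.imwrite("pics/c10.png",np.hstack([cv2.resize(im2[155:260,110:170],None,fx=5.5,fy=5.5,interpolation=cv2.INTER_CUBIC),cv2.resize(im[245:360,80:210],(450,578),interpolation=cv2.INTER_CUBIC)[:, :]] if 0 else [cv2.resize(im2[155:260,110:170],(330,578),interpolation=cv2.INTER_CUBIC),cv2.resize(im[245:360,80:210],(460,578),interpolation=cv2.INTER_CUBIC)]))
hsv=cv2.cvtColor(im2,cv2.COLOR_BGR2HSV).astype(int)
def rect(nm,mask,box,z,F):
    m=np.zeros(im2.shape[:2],np.uint8); x0,y0,x1,y1=box; m[y0:y1,x0:x1]=mask[y0:y1,x0:x1]*255
    c=max(cv2.findContours(m,cv2.RETR_EXTERNAL,cv2.CHAIN_APPROX_NONE)[0],key=cv2.contourArea)[:,0,:]
    r=cv2.minAreaRect(np.array([px2w("top",k,z)[:2] for k in c],np.float32)); d=np.array(r[0])-F[0]; co,si=np.cos(F[1]),np.sin(F[1])
    print(nm,np.round(r[0],4),np.round(np.array(r[1])*1e3,1),round(r[2],1),"local mm",((co*d[0]+si*d[1])*1e3).round(1),((-si*d[0]+co*d[1])*1e3).round(1))
S,V,H=hsv[...,1],hsv[...,2],hsv[...,0]
rect("flux",(S<45)&(V>120),(118,160,160,200),.048,TRAY)
rect("charcoal",V<75,(126,195,156,245),.036,TRAY)
rect("bb",(S<60)&(V>60),(295,212,325,242),.016,TRAY)
E
```

```text
31.7 [ 0.40946548 -0.06052878  0.19331854] [-0.66415588  0.00814864 -0.27735923] [-0.46 -0.26  2.04  0.03  1.37  1.56]
flux [0.5842 0.3238] [43.5 45.2] 47.0 local mm 62.1 -3.3
charcoal [0.4842 0.3161] [88.5 56.1] 2.1 local mm -38.1 -7.6
bb [ 0.4613 -0.1228] [77.4 78.3] 88.4 local mm -76.3 -445.4
```

View pics/c10.png

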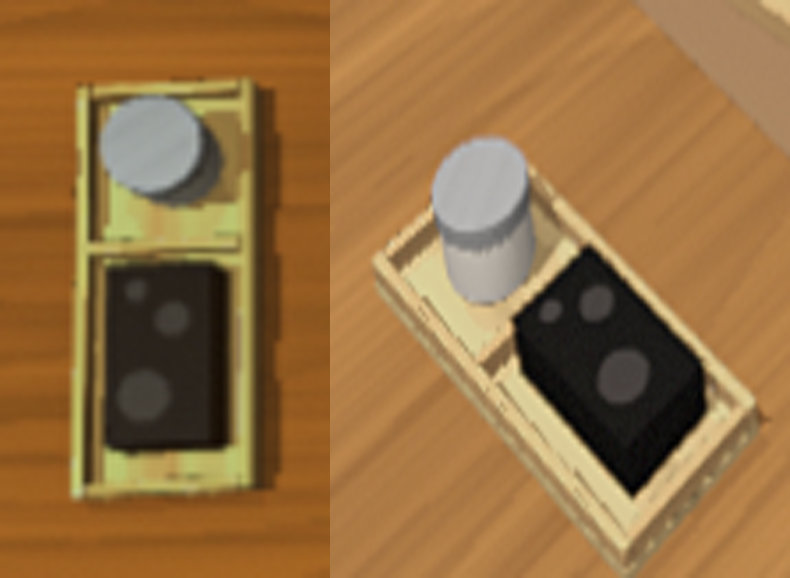

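Request:
play_rows --targets '[[[0,0,0],[0,0,0],0],[[0,0,0],[0,0,0],0],[[0,0,0],[0,0,0],0]]'

```text
t: 32.0
position: [0.4095, -0.0601, 0.1933]
tcp_rot: [0.156, 0.7, -0.678, -0.161]
ft_force: [0.3, -0.2, -0.5]
opening: 0.0461
```

```bash
python3 -c "
from rig import *
print(read_state()['t'],read_state()['dq'].round(3)); print(order.close_job())"
```

```text
32.0 [-0.001  0.    -0.    -0.     0.    -0.002]
the job is handed in; nothing more can be done
None
```

Both kits are made up and the job was handed in at t = 32 s, with the arm at rest and clear of everything.

- **Forming kit:** I opened the flap, stood the doming block in the well and shut the flap again. The ring clamp lies flat on it along the case's y, inside the rim. The tongue was back at its starting height.
- **Soldering kit:** In the tray frame the charcoal measured about (-38, -8) mm and the flux pot about (62, -3) mm. Both are inside their limits. The pot stood upright whenever I looked, apart from a possible slight lean while it was being lowered.
- **Left alone:** The bench block and the bench pin are where they lay in the final pictures. The automatic outline of the bench block came out too large at about 77 mm, because the arm's shadow ran into it. Its centre still matched the first measurement to about 2 mm.
- **Not seen:** The doming block could not be seen once it was in the well. I relied on the grip width, the height and force readings at release, and the flap closing fully over it.
- **Disagreements:** The two views put the flux pot up to 8 mm apart before I picked it up. The tongue was about 3 mm off my first estimate. Neither affected the result.

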